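Tighten the cover of the suspension test pot crosswise in two passes

ROBOT

A 6-joint arm with a two-finger parallel gripper is mounted at the origin on the work surface. World frame = base frame: x ahead of the robot, y to its left, z up, the work surface at z = 0. Lengths are in m, angles in rad, forces in N, time in s.
With the tool pointing down it reaches from about 0.425 to 0.95 m from the base axis. Payload 3.5 kg.
Tool frame: the origin (TCP) lies on the centre line of the jaws, within the pads' length; the fingertips stand tip_extent ahead of it and the grasp point (between the pads) lies 2 mm behind it (tip_extent is the distance from the TCP to the fingertips, in m); z points along the fingers, y is the direction in which the jaws open and shut (so a half turn about z gives the same grasp; the last joint's range is limited). The gripper opens to 85 mm and grips with 20 to 120 N. Pads are 22 mm wide; open, the fingers measure 114 mm over their backs; the gripper's body (76 mm by 85 mm) begins 54 mm behind the grasp point. The pads swing forward as they close: fully open they stand 13 mm farther back than shut.
Start: joints at [1.172, 0.286, 1.577, -0, 1.279, -0.15], TCP at [0.166, 0.654, 0.248] pointing down, gripper open.
Joint ranges: [-2.77, 2.77], [-0.9, 2.22], [0.21, 2.48], [-1.53, 4.67], [0.24, 2.81], [-2.84, 2.84]. Speed limits (rad/s): [2.79, 2.79, 3.14, 3.14, 3.14, 3.14].

INTERFACE

Orientations are given as a unit quaternion [x, y, z, w].
In Python, from plant import * gives the robot as it stands.
- The arm moves only by the shell command python3 -m crank 'ROWS' [FORCE]. ROWS is JSON, a list of rows, each a list of 7 numbers: the gripper's target within -1 to 1 (shut at 1, half-way at 0, fully open at -1), then the shift along the tool's x, y, z in cm, then the turn, a rotation vector about the tool's x, y, z in degrees. In form: [[fingers, tx, ty, tz, wx, wy, wz], ...]. A call has 1 to 5 rows; each row shifts and turns the commanded pose from where the row before left it, along the tool's axes as they then stand; what a row does not reach is not made up. A row lasts 1/10 s, in which the tool goes at most 50 mm and 8.59 degrees, less where a joint would pass 70% of its speed; a pose out of reach is approached as far as the arm can. A call is refused whole if a number of a shift passes 5 or a number of a turn 8.59, either way. A call with a gripper value outside its range is refused whole. The fingers move at their own pace and stop on an object; FORCE is the grip in N (left out, the last holds). Time passes only in rows, so rows that do not move let the fingers close. It gives the time, the measured TCP pose, the force and the opening at its end, in the units of the state.
- get_state(): the state, without advancing time (a new reading comes with each control period).
- read_camera(name): name is "scene" or "top"; returns a dict with "color" (384x512x3 uint8, red, green, blue), "vfov" (degrees; the focal length in pixels is half the picture's height over the tangent of half this angle, whatever the lens; pixels are square), "cx", "cy" (the principal point, pixels), "distortion" ([k1, k2, p1, p2, k3] as OpenCV has them; the pictures are not rectified), "cam_to_world" (4x4, takes a point from camera to world coordinates). Camera axes: x right, y up, looking along -z (the intrinsics and any distortion apply to the point x, -y, -z); pixel columns grow to the right and rows downward; lengths in m; the calibration is good to about 2 mm. A picture is of the moment at which its call begins. There is no depth.
- sign_off(): hands the job in, once; it reports no verdict.
Trained networks look in the newest picture that a camera, given by its name, has taken for a name from the list of things; names that differ only in an ending like _2 or _b are one class to them, and where a whole thing is asked for, a point or a joint stands for the part that bears it (a point fixed in the world has none). Each returns a list of dicts, best first, with "p" (0 to 1); they miss things now and then, are a little off and sometimes report something else, mostly with a low value. They report only what shows in the picture. A call takes as long as a camera call.
- trace(thing, camera): "pixels" (384x512 bool, what is visible of it) and "location" ([column, row] in pixels, amid what is visible of it).
- place_of(thing, camera): "location" ([column, row] in pixels: a listed point, or the origin of a listed thing).
The state is a dict: "time": time; "qpos": joint angles; "dq": joint speeds; "joint_efforts": joint torques, N m; "eef_pos": TCP position; "tcp_rot": TCP orientation; "contact_force": force on the tool from outside, world axes, zero at the start; "wrist_torque": the same for the moment, N m; "opening": opening from 0.0 (shut) to 1.0 (fully open).
Only numpy, scipy, OpenCV 4.12 (cv2) and the standard library are available. Lean on these libraries where they do the work, as an engineer would, in place of code of your own. Each camera call takes 0.05 s, during which the arm holds its last target.

TASK

The four cranked handles on the test pot's cover are only spun on loosely: tighten the cover down evenly by feel, in two passes. First turn each handle clockwise until it just bites lightly, in crisscross order (after the first handle the one diagonally opposite, then the other two), and only when all four bite go round crisscross once more and make each one properly tight, without crushing the seal by overtightening. Leave the other things on the bench where they are.

Things in the scene. Friction and masses are not known exactly. Their poses are not given: they have to be found in the camera images.
- pot: suspension leak-test pot, fixed to the bench: round aluminium body, round flat steel cover 208 mm wide, its upper face 82 mm above the bench; at its centre a dark gauge (36 mm wide, 16 mm high). Origin: centre of the underside, z up. The handles turn about vertical studs on a circle of 75 mm radius, at 45, 135, 225, 315 degrees from its x axis (handle1 to handle4, anticlockwise from above)
- handle1: cranked clamp handle, diagonally opposite handle3: hub, flat arm, upright post 45 mm from the turning axis. Origin: on the axis under the hub, 92 mm above the bench; x points along the arm to the post, z up. Clockwise from above tightens. It stays where it is left. Its thread runs stiffly: 9 N sideways at the post (0.4 N m) turns it when loose.
- handle2: cranked clamp handle, diagonally opposite handle4: hub, flat arm, upright post 45 mm from the turning axis. Origin: on the axis under the hub, 92 mm above the bench; x points along the arm to the post, z up. Clockwise from above tightens. Each handle is loose for 0.1 to 0.7 rad, different for each and not visible; then it meets the seal and gets stiffer.
- handle3: cranked clamp handle, diagonally opposite handle1: hub, flat arm, upright post 45 mm from the turning axis. Origin: on the axis under the hub, 92 mm above the bench; x points along the arm to the post, z up. Clockwise from above tightens. Once a handle meets the seal, the push needed at its post climbs by 11 N per radian (0.49 N m) and its clamp load by 50 N per radian.
- handle4: cranked clamp handle, diagonally opposite handle2: hub, flat arm, upright post 45 mm from the turning axis. Origin: on the axis under the hub, 92 mm above the bench; x points along the arm to the post, z up. Clockwise from above tightens. A handle does not loosen when others are tightened. Read the push while the handle moves slowly; right after halting 1 to 2 N less is felt.
- post1 (a point): centre of the upright round black post of handle1, 14 mm wide, 34 mm high, half-way up, 125 mm above the bench (it stands on the arm, whose upper face is 108 mm above the bench); same axes as handle1. Push it sideways or grip it; it revolves freely on its pin. Light bite of any handle: clamp load about 14 N, push at the post 12 N (3 N more than when loose), 0.28 rad past meeting the seal.
- post2 (a point): centre of the upright round black post of handle2, 14 mm wide, 34 mm high, half-way up, 125 mm above the bench (it stands on the arm, whose upper face is 108 mm above the bench); same axes as handle2. Push it sideways or grip it; it revolves freely on its pin. Properly tight, any handle: clamp load about 30 N, push at the post 15.4 N (6.5 N more than when loose), 0.6 rad past meeting the seal.
- post3 (a point): centre of the upright round black post of handle3, 14 mm wide, 34 mm high, half-way up, 125 mm above the bench (it stands on the arm, whose upper face is 108 mm above the bench); same axes as handle3. Push it sideways or grip it; it revolves freely on its pin. Overtightened, any handle: clamp load over 46 N, push at the post 19 N (10 N more than when loose), 0.92 rad past meeting the seal; this crushes it.
- post4 (a point): centre of the upright round black post of handle4, 14 mm wide, 34 mm high, half-way up, 125 mm above the bench (it stands on the arm, whose upper face is 108 mm above the bench); same axes as handle4. Push it sideways or grip it; it revolves freely on its pin. 
- spray_can: loose upright spray can, 54 mm wide, 190 mm tall, a bystander; origin: underside or middle of it
- bearing: loose steel bearing ring 44 mm wide, 12 mm high, a bystander; origin: underside or middle of it
- seal_ring: loose black rubber seal ring 60 mm wide, 6 mm high, a bystander; origin: underside or middle of it
- spanner: loose steel spanner, 160 mm, lying flat, a bystander; origin: underside or middle of it
- driver: loose screwdriver, lying flat, a bystander; origin: underside or middle of it
- mallet: loose hammer, lying flat, a bystander; origin: underside or middle of it
- grease_jar: loose squat jar, 64 mm wide, 60 mm tall, a bystander; origin: underside or middle of it
- sprocket: loose dark steel sprocket, 92 mm wide, lying flat, a bystander; origin: underside or middle of it

How it is judged:
By the outcome, as a careful person would: the job done as asked, in the order asked, and still so for the second after the job is handed in, with the robot touching nothing.
It also fails if it takes over 72 s, if anything falls off the work surface, if the arm or the gripper's body presses on something with over 40 N, if the wrist force passes 120 N, or if a joint passes its speed limit or range.

## Working session

There is one attempt and no reset: what is moved stays moved. The work goes in short steps, Python scripts to look and compute and a shell command to move; the robot and the scene stay as the last step left them, time stands still between calls to the robot, and variables do not carry over. Pictures are saved under pics/ and viewed, and the job is handed in when it is done.

```bash
ls; mkdir -p pics; python3 - <<'E'
from plant import *
import cv2
s=get_state()
for k in s: print(k,s[k])
for n in("scene","top"):
    c=read_camera(n); cv2.imwrite(f"pics/{n}0.png",c["color"][:,:,::-1]); print(n,c["vfov"],c["cx"],c["cy"],c["distortion"],c["cam_to_world"])
    for t in ["pot","post1","post2","post3","post4","handle1","handle2","handle3","handle4","spray_can"]:
        print(t,[(round(d["p"],2),[round(float(v),1) for v in d["location"]]) for d in place_of(t,n)][:5])
E
```

```text
pics
time 0.0
qpos [ 1.17202262e+00  2.87198284e-01  1.57817597e+00  3.32744388e-06
  1.27860662e+00 -1.49981252e-01]
dq [ 0.00104451  0.00119433  0.00094091  0.00078716 -0.00010839 -0.0006488 ]
joint_efforts [ 9.84156250e-04 -4.05979657e+01 -2.92625803e+01 -4.70515727e-05
  5.90561220e-03 -4.99210870e-06]
eef_pos [0.16592337 0.6536515  0.24692595]
tcp_rot [ 1.24076040e-01  9.92271994e-01 -1.14900921e-03 -3.25073794e-04]
contact_force [-0.28415745 -0.38193893  0.45024465]
wrist_torque [-0.03344718 -0.03381426  0.01373243]
opening 0.9992491842542582
scene 55.55996994262796 250.10102504077022 190.08370290764105 [-0.08360244  0.          0.          0.          0.        ] [[ 0.38678059 -0.78850127  0.47819089  1.20804018]
 [ 0.92208849  0.32371746 -0.2120373  -0.25221204]
 [ 0.01239294  0.52294622  0.85227558  1.16347012]
 [ 0.          0.          0.          1.        ]]
pot [(0.9, [276.9, 187.7])]
post1 [(0.67, [307.1, 162.7]), (0.46, [283.7, 193.5]), (0.4, [245.9, 170.3])]
post2 [(0.67, [307.1, 162.7]), (0.46, [283.7, 193.5]), (0.4, [245.9, 170.3])]
post3 [(0.67, [307.1, 162.7]), (
[... 1100 characters left out ...]
159.7]), (0.6, [255.8, 217.2]), (0.56, [167.0, 193.8]), (0.5, [204.7, 245.8]), (0.4, [115.8, 188.3])]
post4 [(0.73, [222.5, 159.7]), (0.6, [255.8, 217.2]), (0.56, [167.0, 193.8]), (0.5, [204.7, 245.8]), (0.4, [115.8, 188.3])]
handle1 [(0.7, [190.3, 187.7]), (0.68, [237.7, 217.2]), (0.54, [198.6, 231.2]), (0.44, [228.3, 177.7])]
handle2 [(0.7, [190.3, 187.7]), (0.68, [237.7, 217.2]), (0.54, [198.6, 231.2]), (0.44, [228.3, 177.7])]
handle3 [(0.7, [190.3, 187.7]), (0.68, [237.7, 217.2]), (0.54, [198.6, 231.2]), (0.44, [228.3, 177.7])]
handle4 [(0.7, [190.3, 187.7]), (0.68, [237.7, 217.2]), (0.54, [198.6, 231.2]), (0.44, [228.3, 177.7])]
spray_can [(0.82, [317.3, 135.6]), (0.63, [186.9, 189.3])]
```

```bash
python3 - <<'E'
import cv2
a=cv2.imread("pics/scene0.png"); cv2.imwrite("pics/s_crop.png",cv2.resize(a[90:290,170:370],(800,600)[:1]*1+(600,) if 0 else (600,600),interpolation=cv2.INTER_CUBIC))
b=cv2.imread("pics/top0.png"); cv2.imwrite("pics/t_crop.png",cv2.resize(b[130:270,145:285],(600,600),interpolation=cv2.INTER_CUBIC))
E
```

```text
(no output)
```

View pics/top0.png

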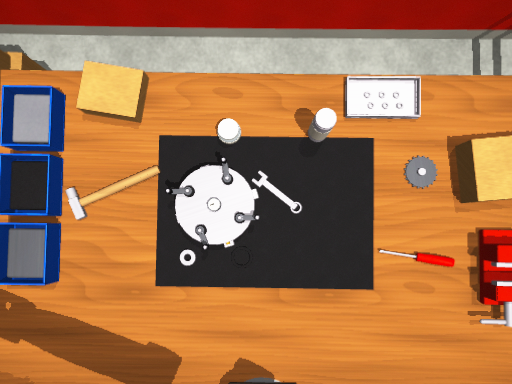

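View pics/scene0.png

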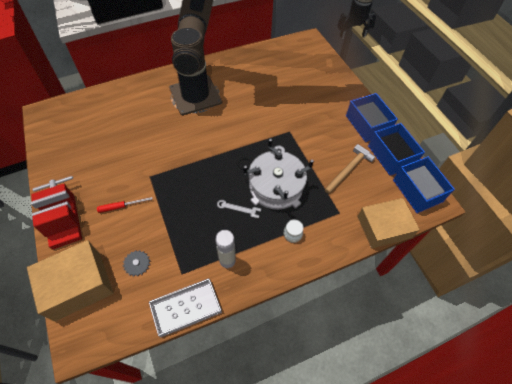

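```bash
sleep 1
```

```text
(no output)
```

View pics/t_crop.png

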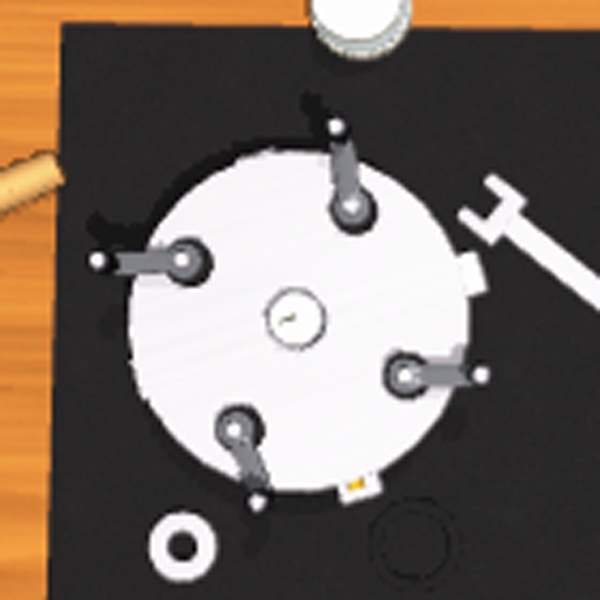

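View pics/s_crop.png

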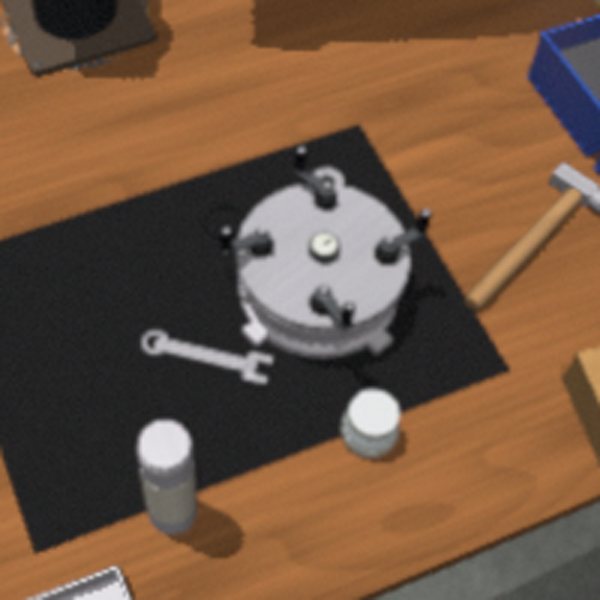

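```bash
cat > h.py <<'E'
import numpy as np, cv2
from plant import *
def ray(c,uv):
    f=192/np.tan(np.radians(c["vfov"]/2)); K=np.array([[f,0,c["cx"]],[0,f,c["cy"]],[0,0,1]])
    p=cv2.undistortPoints(np.array([[uv]],float),K,np.array(c["distortion"]))[0,0]
    M=np.array(c["cam_to_world"]); d=M[:3,:3]@np.array([p[0],-p[1],-1]); return M[:3,3],d/np.linalg.norm(d)
def tri(r1,r2):
    A=np.stack([r1[1],-r2[1]],1); t=np.linalg.lstsq(A,r2[0]-r1[0],rcond=None)[0]
    a=r1[0]+t[0]*r1[1]; b=r2[0]+t[1]*r2[1]; return (a+b)/2,np.linalg.norm(a-b)
def atz(r,z): return r[0]+r[1]*(z-r[0][2])/r[1][2]
def proj(c,P):
    f=192/np.tan(np.radians(c["vfov"]/2)); K=np.array([[f,0,c["cx"]],[0,f,c["cy"]],[0,0,1]])
    M=np.array(c["cam_to_world"]); q=M[:3,:3].T@(np.array(P)-M[:3,3]); q=q*[1,-1,-1]
    return cv2.projectPoints(q[None],np.zeros(3),np.zeros(3),K,np.array(c["distortion"]))[0][0,0]
E
python3 - <<'E'
from h import *
s=read_camera("scene");t=read_camera("top")
S=lambda x,y:ray(s,(170+x/3-.33,90+y/3-.33)); k=140/600
T=lambda x,y:ray(t,(145+x*k-.4,130+y*k-.4))
np.set_printoptions(precision=4,suppress=True)
hubs={}
for n,a,b in [("near",(300,152),(257,503)),("left",(427,215),(97,261)),("far",(347,316),(338,127)),("right",(226,232),(480,375))]:
    print("post",n,*tri(S(*a),T(*b)), "top@.142",atz(T(*b),.142)[:2], "scene@.142",atz(S(*a),.142)[:2])
for n,a,b in [("near",(325,186),(234,428)),("left",(388,245),(183,260)),("far",(321,296),(352,205)),("right",(260,240),(405,375)),("gauge",(325,242),(297,318))]:
    print("hub",n,*tri(S(*a),T(*b)),[atz(T(*b),z)[:2] for z in (.098,.11,.12)])
E
```

```text
post near [0.4661 0.1482 0.1399] 0.002007510003633851 top@.142 [0.4658 0.147 ] scene@.142 [0.468  0.1483]
post left [0.6062 0.2455 0.1392] 0.004339577207861518 top@.142 [0.6051 0.243 ] scene@.142 [0.6085 0.2463]
post far [0.6879 0.1058 0.1263] 0.001682594315871859 top@.142 [0.6855 0.1038] scene@.142 [0.6961 0.1012]
post right [0.5422 0.0203 0.1418] 0.003041578593867978 top@.142 [0.5416 0.0188] scene@.142 [0.5428 0.0216]
hub near [0.5088 0.1644 0.1166] 0.00013774998756159375 [array([0.5086, 0.1666]), array([0.5087, 0.1652]), array([0.5088, 0.1639])]
hub left [0.6092 0.1989 0.1074] 0.002019589360504896 [array([0.6095, 0.1994]), array([0.6086, 0.1976]), array([0.6079, 0.1961])]
hub far [0.6432 0.0973 0.1069] 4.26244595121408e-05 [array([0.6441, 0.0979]), array([0.6429, 0.0971]), array([0.642 , 0.0964])]
hub right [0.542  0.0647 0.1012] 0.0012321555143257165 [array([0.5418, 0.0643]), array([0.5416, 0.0638]), array([0.5414, 0.0634])]
hub gauge [0.5759 0.1314 0.1058] 0.004694512965910239 [array([0.5753, 0.13  ]), array([0.5748, 0.1288]), array([0.5743, 0.1279])]
```

```bash
cat >> h.py <<'E'
from scipy.spatial.transform import Rotation as Ro
np.set_printoptions(precision=3,suppress=True)
C=np.array([.5753,.1305])
HUB={n:C+.075*np.array([np.cos(np.radians(a)),np.sin(np.radians(a))]) for n,a in [("left",63.4),("near",153.4),("right",243.4),("far",333.4)]}
def pose():
    s=get_state(); return np.array(s["eef_pos"]),Ro.from_quat(s["tcp_rot"]),s
def yang(R): y=R.as_matrix()[:,1]; return np.degrees(np.arctan2(y[1],y[0]))
def down(ya):
    a=np.radians(ya); y=np.array([np.cos(a),np.sin(a),0]); z=np.array([0,0,-1]); return Ro.from_matrix(np.stack([np.cross(y,z),y,z],1))
def plan(target,ya,n,g):
    p,R,s=pose(); Rt=down(ya); rv=(R.inv()*Rt).as_rotvec(); out=[]
    for i in range(n):
        d=(np.array(target)-p)/(n-i); sh=np.round(R.as_matrix().T@d*100,2); w=np.round(np.degrees(rv)/n,1)
        out.append([g]+[float(v) for v in sh]+[float(v) for v in w])
        p=p+R.as_matrix()@(sh/100); R=R*Ro.from_rotvec(np.radians(w))
    for i in range(0,n,5): print(out[i:i+5])
def st(h=None):
    p,R,s=pose(); f=np.array(s["contact_force"])
    print("t",round(s["time"],2),"p",p,"ya",round(yang(R),1),"f",f,"open",round(s["opening"],3),"q6",round(s["qpos"][5],2))
    if h:
        r=p[:2]-HUB[h]; ph=np.arctan2(r[1],r[0]); t=np.array([np.sin(ph),-np.cos(ph)])
        print(h,"phi",round(np.degrees(ph),1),"r",round(np.hypot(*r)*1000,1),"push",round(-f[:2]@t,2),"rad",round(f[:2]@(r/np.hypot(*r)),2))
E
python3 - <<'E'
from h import *
import plant; print([k for k in dir(plant) if not k.startswith('_')]); 
try: print(tip_extent)
except Exception as e: print(e)
st(); print(HUB)
plan((.466,.1475,.2),111,13,0)
E
```

```text
['Unreachable', 'get_state', 'place_of', 'read_camera', 'sign_off', 'tip_extent', 'trace']
0.017
t 1.2 p [0.166 0.654 0.248] ya 75.7 f [-0.401 -0.542 -0.02 ] open 0.998 q6 -0.15
{'left': array([0.609, 0.198]), 'near': array([0.508, 0.164]), 'right': array([0.542, 0.063]), 'far': array([0.642, 0.097])}
[[0, -3.2, -3.21, 0.37, -0.0, -0.0, -2.7], [0, -3.04, -3.36, 0.37, -0.0, -0.0, -2.7], [0, -2.88, -3.5, 0.37, -0.0, -0.0, -2.7], [0, -2.71, -3.63, 0.37, -0.0, -0.0, -2.7], [0, -2.54, -3.75, 0.37, -0.0, -0.0, -2.7]]
[[0, -2.36, -3.87, 0.37, -0.0, -0.0, -2.7], [0, -2.17, -3.97, 0.37, -0.0, -0.0, -2.7], [0, -1.98, -4.07, 0.37, -0.0, -0.0, -2.7], [0, -1.79, -4.16, 0.37, -0.0, -0.0, -2.7], [0, -1.59, -4.24, 0.38, -0.0, -0.0, -2.7]]
[[0, -1.39, -4.31, 0.37, -0.0, -0.0, -2.7], [0, -1.18, -4.37, 0.38, -0.0, -0.0, -2.7], [0, -0.98, -4.42, 0.37, -0.0, -0.0, -2.7]]
```

```bash
python3 -m crank '[[0,-3.2,-3.2,0.3,0,0,-2.7],[0,-3.0,-3.4,0.3,0,0,-2.7],[0,-2.9,-3.5,0.3,0,0,-2.7],[0,-2.7,-3.6,0.3,0,0,-2.7],[0,-2.5,-3.8,0.3,0,0,-2.7]]' 40
python3 -m crank '[[0,-2.4,-3.9,0.3,0,0,-2.7],[0,-2.2,-4.0,0.3,0,0,-2.7],[0,-2.0,-4.1,0.3,0,0,-2.7],[0,-1.8,-4.2,0.3,0,0,-2.7],[0,-1.6,-4.2,0.3,0,0,-2.7]]'
python3 - <<'E'
from h import *
st("near"); plan((.466,.1475,.17),111,3,0)
E
```

```text
time: 1.7
eef_pos: [0.2814, 0.4573, 0.2334]
tcp_rot: [0.005, 1.0, 0.0, 0.0]
contact_force: [1.1, -0.1, -0.6]
opening: 0.499
time: 2.2
eef_pos: [0.3979, 0.2615, 0.2186]
tcp_rot: [-0.112, 0.994, 0.0, 0.001]
contact_force: [1.0, 0.4, -0.2]
opening: 0.503
t 2.2 p [0.398 0.261 0.219] ya 102.9 f [ 1.047  0.351 -0.228] open 0.503 q6 -1.43
near phi 138.6 r 147.2 push -0.96 rad -0.55
[[0, -1.37, -4.21, 1.62, 0.0, 0.0, -2.7], [0, -1.16, -4.27, 1.62, 0.0, 0.0, -2.7], [0, -0.97, -4.32, 1.63, 0.0, 0.0, -2.7]]
```

```bash
python3 -m crank '[[0,-1.3,-4.1,1.6,0,0,-2.7],[0,-1.1,-4.2,1.6,0,0,-2.7],[0,-0.9,-4.2,1.6,0,0,-2.7],[0,0,0,0,0,0,0]]'
python3 - <<'E'
from h import *
st("near"); plan((.466,.1475,.13),111,3,0)
c=read_camera("scene"); cv2.imwrite("pics/s1.png",cv2.resize(c["color"][90:240,200:350,::-1],(600,600),interpolation=cv2.INTER_CUBIC))
c=read_camera("top"); cv2.imwrite("pics/t1.png",cv2.resize(c["color"][130:270,145:285,::-1],(600,600),interpolation=cv2.INTER_CUBIC))
E
```

```text
time: 2.6
eef_pos: [0.4632, 0.1475, 0.1684]
tcp_rot: [-0.178, 0.984, -0.001, -0.001]
contact_force: [-0.4, 0.2, -0.5]
opening: 0.499
t 2.6 p [0.463 0.147 0.168] ya 110.6 f [-0.43   0.23  -0.481] open 0.499 q6 -1.83
near phi -159.7 r 48.0 push -0.36 rad 0.32
[[0, -0.09, -0.03, 1.28, -0.0, -0.1, -0.1], [0, -0.09, -0.03, 1.28, -0.0, -0.1, -0.1], [0, -0.09, -0.03, 1.28, -0.0, -0.1, -0.1]]
```

View pics/s1.png

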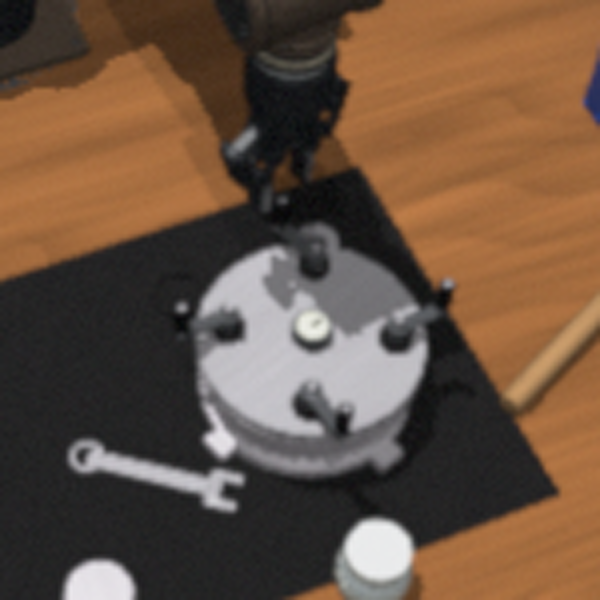

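View pics/t1.png

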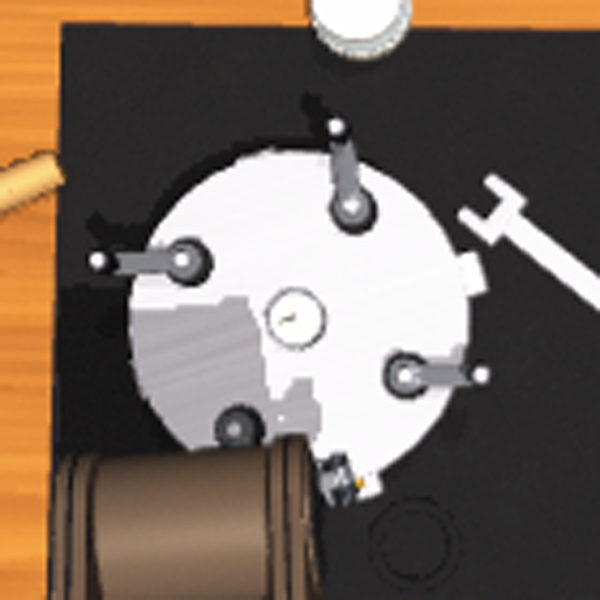

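The fingers (scene crop about (265,190) and (305,170)) straddle the near post's top at (280,205), so I descend.

```bash
python3 -m crank '[[0,-0.1,0,1.3,0,0,0],[0,-0.1,0,1.3,0,0,0],[0,-0.1,0,1.2,0,0,0],[0,0,0,0,0,0,0]]'
python3 -c "
from h import *
st('near')"
python3 -m crank '[[1,0,0,0,0,0,0],[1,0,0,0,0,0,0],[1,0,0,0,0,0,0],[1,0,0,0,0,0,0]]'
python3 -c "
from h import *
st('near')"
```

```text
time: 3.1
eef_pos: [0.4631, 0.153, 0.1296]
tcp_rot: [-0.182, 0.983, 0.0, -0.003]
contact_force: [0.8, -0.2, -0.1]
opening: 0.502
t 3.1 p [0.463 0.153 0.13 ] ya 110.9 f [ 0.847 -0.15  -0.12 ] open 0.502 q6 -1.83
near phi -166.2 r 46.4 push 0.35 rad -0.79
time: 3.5
eef_pos: [0.4659, 0.1515, 0.1328]
tcp_rot: [-0.181, 0.983, -0.001, 0.001]
contact_force: [1.4, -5.1, -1.9]
opening: 0.147
t 3.5 p [0.466 0.152 0.133] ya 110.9 f [ 1.385 -5.063 -1.911] open 0.147 q6 -1.83
near phi -163.5 r 44.2 push 5.25 rad 0.11
```

```bash
for i in 1; do python3 -m crank '[[1,0,0.24,0,0,0,3],[1,0,0.24,0,0,0,3]]' | head -1; python3 -c "
from h import *
st('near')"; done;  python3 -m crank '[[1,-0.01,0.24,0,0,0,3],[1,-0.01,0.24,0,0,0,3]]' | head -1; python3 -c "
from h import *
st('near')"
```

```text
time: 3.7
t 3.7 p [0.465 0.155 0.133] ya 104.8 f [ 3.589 -8.024 -2.59 ] open 0.146 q6 -1.71
near phi -168.4 r 44.5 push 8.58 rad -1.9
time: 3.9
t 3.9 p [0.464 0.16  0.133] ya 98.8 f [ 2.687 -8.539 -1.561] open 0.147 q6 -1.59
near phi -174.5 r 44.8 push 8.76 rad -1.85
```

```bash
cat > m.sh <<'E'
python3 -c "
from h import *
st('$1')"
E
python3 -m crank '[[1,-0.01,0.24,0,0,0,3],[1,-0.01,0.24,0,0,0,3]]' | head -1; sh m.sh near; python3 -m crank '[[1,-0.01,0.24,0,0,0,3],[1,-0.01,0.24,0,0,0,3]]' | head -1; sh m.sh near;
```

```text
time: 4.1
t 4.1 p [0.463 0.165 0.133] ya 92.8 f [ 2.331 -8.659 -2.493] open 0.143 q6 -1.48
near phi 179.5 r 45.2 push 8.64 rad -2.41
time: 4.3
t 4.3 p [0.463 0.169 0.133] ya 86.8 f [ 1.354 -9.98  -0.835] open 0.146 q6 -1.36
near phi 173.7 r 45.5 push 9.77 rad -2.45
```

```bash

python3 -m crank '[[1,-0.02,0.24,0,0,0,3],[1,-0.02,0.24,0,0,0,3]]' | head -1; sh m.sh near; python3 -m crank '[[1,-0.02,0.24,0,0,0,3]]' | head -1; sh m.sh near;
```

```text
time: 4.5
t 4.5 p [0.464 0.174 0.133] ya 80.8 f [ -0.222 -11.088   0.75 ] open 0.147 q6 -1.25
near phi 168.0 r 45.7 push 10.89 rad -2.09
time: 4.6
t 4.6 p [0.464 0.176 0.133] ya 77.8 f [ -1.225 -10.941   1.32 ] open 0.147 q6 -1.19
near phi 165.2 r 45.8 push 10.89 rad -1.61
```

```bash

python3 -m crank '[[1,-0.02,0.12,0,0,0,1.5]]' | head -1; sh m.sh near; python3 -m crank '[[1,-0.02,0.12,0,0,0,1.5]]' | head -1; sh m.sh near;
```

```text
time: 4.7
t 4.7 p [0.464 0.177 0.133] ya 76.4 f [ -1.167 -11.389   0.889] open 0.148 q6 -1.17
near phi 163.8 r 45.9 push 11.26 rad -2.07
time: 4.8
t 4.8 p [0.464 0.178 0.133] ya 74.9 f [ -1.263 -11.713   2.37 ] open 0.146 q6 -1.14
near phi 162.5 r 46.0 push 11.55 rad -2.33
```

```bash

python3 -m crank '[[1,-0.02,0.12,0,0,0,1.5]]' | head -1; sh m.sh near; python3 -m crank '[[1,-0.01,0.08,0,0,0,1]]' | head -1; sh m.sh near;
```

```text
time: 4.9
t 4.9 p [0.465 0.179 0.133] ya 73.4 f [-2.953 -9.95   2.198] open 0.149 q6 -1.11
near phi 161.1 r 46.0 push 10.37 rad -0.43
time: 5.0
t 5.0 p [0.465 0.18  0.133] ya 72.4 f [ -2.977 -11.458   3.215] open 0.146 q6 -1.09
near phi 160.2 r 46.0 push 11.79 rad -1.09
```

```bash

python3 -m crank '[[0,0,0,0,0,0,0],[0,0,0,0,0,0,0],[0,0,0,-2,0,0,0],[0,0,0,-4,0,0,0]]'; sh m.sh near; python3 - <<'E'
from h import *
plan((.6865,.1043,.175),99.5,6,0)
E
```

```text
time: 5.4
eef_pos: [0.463, 0.1825, 0.1897]
tcp_rot: [0.153, 0.988, -0.001, -0.004]
contact_force: [-0.2, -0.4, -0.3]
opening: 0.498
t 5.4 p [0.463 0.182 0.19 ] ya 72.3 f [-0.185 -0.412 -0.268] open 0.498 q6 -1.09
near phi 157.9 r 48.8 push 0.45 rad 0.02
[[0, -3.95, -0.11, 0.22, -0.0, -0.1, -4.5], [0, -3.92, -0.42, 0.22, -0.0, -0.1, -4.5], [0, -3.88, -0.73, 0.23, -0.0, -0.1, -4.5], [0, -3.81, -1.03, 0.24, -0.0, -0.1, -4.5], [0, -3.72, -1.32, 0.24, -0.0, -0.1, -4.5]]
[[0, -3.6, -1.61, 0.25, -0.0, -0.1, -4.5]]
```

```bash

python3 -m crank '[[0,-4,-0.1,0.2,0,0,-4.5],[0,-3.9,-0.4,0.2,0,0,-4.5],[0,-3.9,-0.7,0.2,0,0,-4.5],[0,-3.8,-1,0.2,0,0,-4.5],[0,-3.7,-1.3,0.2,0,0,-4.5]]' | head -1
python3 -m crank '[[0,-3.6,-1.6,0.2,0,0,-4.5],[0,0,0,0,0,0,0],[0,0,0,0,0,0,0]]';sh m.sh far
python3 - <<'E'
from h import *
plan((.6865,.1043,.13),99.5,4,0)
c=read_camera("scene"); cv2.imwrite("pics/s2.png",cv2.resize(c["color"][90:240,200:350,::-1],(600,600),interpolation=cv2.INTER_CUBIC))
E
```

```text
time: 5.9
time: 6.2
eef_pos: [0.6894, 0.1055, 0.1796]
tcp_rot: [-0.081, 0.997, 0.001, -0.001]
contact_force: [-1.1, -0.0, -0.4]
opening: 0.498
t 6.2 p [0.689 0.106 0.18 ] ya 99.3 f [-1.101 -0.023 -0.438] open 0.498 q6 -1.73
far phi 10.3 r 47.9 push 0.18 rad -1.09
[[0, 0.08, -0.02, 1.24, 0.0, -0.0, -0.1], [0, 0.07, -0.02, 1.24, 0.0, -0.0, -0.1], [0, 0.08, -0.02, 1.24, 0.0, -0.0, -0.1], [0, 0.07, -0.02, 1.24, 0.0, -0.0, -0.1]]
```

View pics/s2.png

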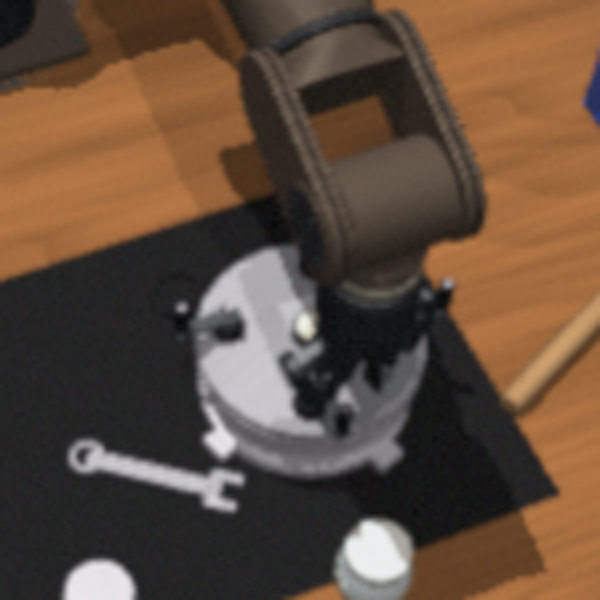

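The scene crop shows the fingers at (310,400) and (375,375) either side of the far post at (343,415). Next I descend and grip.

```bash

python3 -m crank '[[0,0.05,0,1.2,0,0,0],[0,0.05,0,1.2,0,0,0],[0,0.05,0,1.2,0,0,0],[0,0.05,0,1.2,0,0,0],[0,0,0,0,0,0,0]]'
python3 -m crank '[[1,0,0,0,0,0,0],[1,0,0,0,0,0,0],[1,0,0,0,0,0,0],[1,0,0,0,0,0,0]]'; sh m.sh far
python3 -m crank '[[1,0.01,-0.24,0,0,0,3],[1,0.01,-0.24,0,0,0,3]]' | head -1; sh m.sh far
```

```text
time: 6.75
eef_pos: [0.6852, 0.1052, 0.1288]
tcp_rot: [-0.082, 0.997, 0.0, -0.003]
contact_force: [-0.6, -0.5, -0.9]
opening: 0.5
time: 7.15
eef_pos: [0.6875, 0.1063, 0.133]
tcp_rot: [-0.081, 0.997, 0.001, 0.001]
contact_force: [-1.0, 5.7, 0.6]
opening: 0.146
t 7.15 p [0.687 0.106 0.133] ya 99.3 f [-0.964  5.696  0.593] open 0.146 q6 -1.73
far phi 11.8 r 46.1 push 5.77 rad 0.22
time: 7.35
t 7.35 p [0.688 0.103 0.133] ya 93.2 f [ 0.571  8.462 -0.011] open 0.148 q6 -1.63
far phi 7.4 r 45.9 push 8.32 rad 1.66
```

```bash

python3 -m crank '[[1,0.01,-0.24,0,0,0,3],[1,0.01,-0.24,0,0,0,3]]' | head -1; sh m.sh far
python3 -m crank '[[1,0.01,-0.24,0,0,0,3],[1,0.01,-0.24,0,0,0,3]]' | head -1; sh m.sh far
python3 -m crank '[[1,0.02,-0.24,0,0,0,3]]' | head -1; sh m.sh far
```

```text
time: 7.55
t 7.55 p [0.688 0.098 0.133] ya 87.2 f [ 0.311  8.657 -0.509] open 0.148 q6 -1.53
far phi 1.6 r 45.6 push 8.64 rad 0.55
time: 7.75
t 7.75 p [0.688 0.094 0.133] ya 81.2 f [ 1.376 10.406 -0.889] open 0.148 q6 -1.43
far phi -4.0 r 45.3 push 10.48 rad 0.64
time: 7.85
t 7.85 p [0.687 0.091 0.133] ya 78.2 f [ 1.246 10.859 -2.046] open 0.143 q6 -1.38
far phi -6.9 r 45.2 push 10.93 rad -0.07
```

```bash

python3 -m crank '[[1,0.01,-0.16,0,0,0,2]]' | head -1; sh m.sh far
python3 -m crank '[[1,0.01,-0.12,0,0,0,1.5]]' | head -1; sh m.sh far
python3 -m crank '[[1,0.01,-0.12,0,0,0,1.5]]' | head -1; sh m.sh far
```

```text
time: 7.95
t 7.95 p [0.687 0.09  0.133] ya 76.2 f [ 2.397 10.109 -0.425] open 0.145 q6 -1.35
far phi -8.8 r 45.1 push 10.36 rad 0.82
time: 8.05
t 8.05 p [0.687 0.089 0.133] ya 74.7 f [ 1.545 10.971 -1.548] open 0.146 q6 -1.33
far phi -10.2 r 45.0 push 11.07 rad -0.42
time: 8.15
t 8.15 p [0.686 0.088 0.133] ya 73.3 f [ 2.291 11.031 -1.153] open 0.144 q6 -1.3
far phi -11.6 r 45.0 push 11.27 rad 0.03
```

```bash

python3 -m crank '[[1,0.01,-0.12,0,0,0,1.5]]' | head -1; sh m.sh far
python3 -m crank '[[1,0.01,-0.08,0,0,0,1]]' | head -1; sh m.sh far
python3 -m crank '[[1,0.01,-0.08,0,0,0,1]]' | head -1; sh m.sh far
```

```text
time: 8.25
t 8.25 p [0.686 0.087 0.133] ya 71.8 f [ 2.318 11.202 -2.439] open 0.149 q6 -1.28
far phi -13.0 r 44.9 push 11.44 rad -0.26
time: 8.35
t 8.35 p [0.686 0.086 0.133] ya 70.8 f [ 3.852  9.663 -1.582] open 0.149 q6 -1.26
far phi -14.0 r 44.8 push 10.31 rad 1.41
time: 8.45
t 8.45 p [0.686 0.085 0.133] ya 69.8 f [ 4.181 11.981 -1.015] open 0.15 q6 -1.25
far phi -14.9 r 44.8 push 12.65 rad 0.97
```

```bash

python3 -m crank '[[0,0,0,0,0,0,0],[0,0,0,0,0,0,0],[0,0,0,-2.5,0,0,0],[0,0,0,-3.5,0,0,0]]'; sh m.sh far; python3 - <<'E'
from h import *
plan((.6057,.243,.175),4,8,0)
E
```

```text
time: 8.85
eef_pos: [0.6827, 0.0808, 0.19]
tcp_rot: [0.175, 0.985, -0.001, -0.003]
contact_force: [0.2, -0.6, -0.8]
opening: 0.502
t 8.85 p [0.683 0.081 0.19 ] ya 69.8 f [ 0.247 -0.575 -0.789] open 0.502 q6 -1.25
far phi -21.8 r 43.4 push -0.44 rad 0.44
[[0, 1.6, 1.57, 0.19, -0.0, -0.0, 8.2], [0, 1.81, 1.33, 0.19, -0.0, -0.0, 8.2], [0, 1.98, 1.06, 0.19, -0.0, -0.0, 8.2], [0, 2.11, 0.76, 0.19, -0.0, -0.0, 8.2], [0, 2.2, 0.45, 0.19, -0.0, -0.0, 8.2]]
[[0, 2.24, 0.14, 0.19, -0.0, -0.0, 8.2], [0, 2.24, -0.19, 0.19, -0.0, -0.0, 8.2], [0, 2.18, -0.5, 0.19, -0.0, -0.0, 8.2]]
```

```bash

python3 -m crank '[[0,1.6,1.6,0.2,0,0,8.2],[0,1.8,1.3,0.2,0,0,8.2],[0,2,1.1,0.2,0,0,8.2],[0,2.1,0.8,0.2,0,0,8.2],[0,2.2,0.45,0.2,0,0,8.2]]' | head -1
python3 -m crank '[[0,2.25,0.15,0.2,0,0,8.2],[0,2.25,-0.2,0.2,0,0,8.2],[0,2.2,-0.5,0.2,0,0,8.2],[0,0,0,0,0,0,0],[0,0,0,0,0,0,0]]';sh m.sh left
python3 - <<'E'
from h import *
plan((.6057,.243,.13),4,4,0)
c=read_camera("scene"); cv2.imwrite("pics/s3.png",cv2.resize(c["color"][90:240,200:350,::-1],(600,600),interpolation=cv2.INTER_CUBIC))
E
```

```text
time: 9.35
time: 9.85
eef_pos: [0.608, 0.2446, 0.1767]
tcp_rot: [0.679, 0.734, -0.0, 0.001]
contact_force: [-0.4, -0.1, -0.3]
opening: 0.499
t 9.85 p [0.608 0.245 0.177] ya 4.4 f [-0.381 -0.11  -0.291] open 0.499 q6 0.15
left phi 91.1 r 47.0 push 0.38 rad -0.1
[[0, -0.03, -0.06, 1.17, 0.0, 0.0, 0.1], [0, -0.03, -0.06, 1.17, 0.0, 0.0, 0.1], [0, -0.04, -0.06, 1.16, 0.0, 0.0, 0.1], [0, -0.03, -0.07, 1.17, 0.0, 0.0, 0.1]]
```

View pics/s3.png

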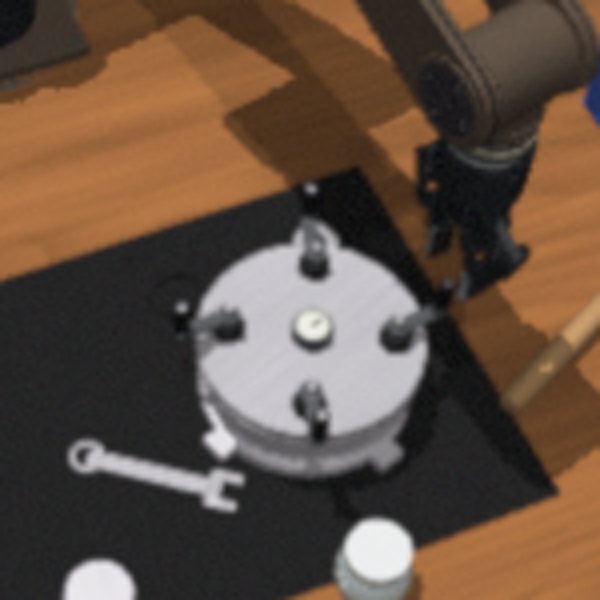

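Near and far handles visibly turned; the fingers (440,240)/(475,285) straddle the left post at (447,290).

```bash

python3 -m crank '[[0,-0.03,-0.05,1.2,0,0,0],[0,-0.03,-0.05,1.2,0,0,0],[0,-0.03,-0.05,1.2,0,0,0],[0,-0.03,-0.05,1.1,0,0,0],[0,0,0,0,0,0,0]]'
python3 -m crank '[[1,0,0,0,0,0,0],[1,0,0,0,0,0,0],[1,0,0,0,0,0,0],[1,0,0,0,0,0,0]]'; sh m.sh left
python3 -m crank '[[1,-0.01,0.24,0,0,0,3],[1,-0.01,0.24,0,0,0,3]]' | head -1; sh m.sh left
```

```text
time: 10.4
eef_pos: [0.6041, 0.2431, 0.1259]
tcp_rot: [0.68, 0.733, -0.002, -0.002]
contact_force: [-0.7, -0.2, -1.3]
opening: 0.503
time: 10.8
eef_pos: [0.6056, 0.2439, 0.13]
tcp_rot: [0.68, 0.733, -0.0, -0.0]
contact_force: [-2.3, -0.2, 2.6]
opening: 0.146
t 10.8 p [0.606 0.244 0.13 ] ya 4.3 f [-2.349 -0.21   2.576] open 0.146 q6 0.15
left phi 94.0 r 46.5 push 2.36 rad -0.05
time: 11.0
t 11.0 p [0.608 0.244 0.13 ] ya -1.9 f [-8.88  -0.495  4.4  ] open 0.147 q6 0.26
left phi 90.6 r 46.5 push 8.88 rad -0.41
```

```bash

python3 -m crank '[[1,-0.02,0.24,0,0,0,3],[1,-0.02,0.24,0,0,0,3]]' | head -1; sh m.sh left
python3 -m crank '[[1,-0.02,0.24,0,0,0,3],[1,-0.02,0.24,0,0,0,3]]' | head -1; sh m.sh left
python3 -m crank '[[1,-0.02,0.24,0,0,0,3]]' | head -1; sh m.sh left
```

```text
time: 11.2
t 11.2 p [0.613 0.244 0.13 ] ya -7.9 f [-9.138 -0.633  5.947] open 0.153 q6 0.36
left phi 84.8 r 46.3 push 9.04 rad -1.46
time: 11.4
t 11.4 p [0.618 0.243 0.13 ] ya -13.9 f [-9.271  0.406  5.44 ] open 0.146 q6 0.46
left phi 78.9 r 46.1 push 9.18 rad -1.38
time: 11.5
t 11.5 p [0.62  0.242 0.13 ] ya -16.9 f [-8.286  1.758  4.699] open 0.15 q6 0.51
left phi 76.0 r 46.0 push 8.46 rad -0.3
```

```bash

python3 -m crank '[[1,-0.01,0.24,0,0,0,3],[1,-0.01,0.24,0,0,0,3]]' | head -1; sh m.sh left
python3 -m crank '[[1,-0.01,0.24,0,0,0,3]]' | head -1; sh m.sh left
python3 -m crank '[[1,-0.01,0.24,0,0,0,3]]' | head -1; sh m.sh left
python3 -m crank '[[1,-0.01,0.24,0,0,0,3]]' | head -1; sh m.sh left
```

```text
time: 11.7
t 11.7 p [0.624 0.241 0.13 ] ya -22.9 f [-9.765  1.007  5.186] open 0.149 q6 0.61
left phi 70.1 r 45.8 push 9.53 rad -2.37
time: 11.8
t 11.8 p [0.627 0.24  0.13 ] ya -25.9 f [-9.02   2.571  4.635] open 0.15 q6 0.66
left phi 67.2 r 45.7 push 9.31 rad -1.13
time: 11.9
t 11.9 p [0.629 0.239 0.13 ] ya -28.9 f [-9.86   2.743  4.779] open 0.147 q6 0.71
left phi 64.2 r 45.6 push 10.07 rad -1.81
time: 12.0
t 12.0 p [0.631 0.237 0.13 ] ya -31.9 f [-9.866  3.343  5.342] open 0.147 q6 0.76
left phi 61.3 r 45.5 push 10.26 rad -1.81
```

```bash

python3 -m crank '[[1,-0.01,0.24,0,0,0,3]]' | head -1; sh m.sh left
python3 -m crank '[[1,-0.01,0.16,0,0,0,2]]' | head -1; sh m.sh left
python3 -m crank '[[1,-0.01,0.12,0,0,0,1.5]]' | head -1; sh m.sh left
python3 -m crank '[[1,-0.01,0.12,0,0,0,1.5]]' | head -1; sh m.sh left
```

```text
time: 12.1
t 12.1 p [0.633 0.236 0.13 ] ya -34.9 f [-10.071   2.661   5.238] open 0.153 q6 0.81
left phi 58.3 r 45.3 push 9.97 rad -3.02
time: 12.2
t 12.2 p [0.634 0.235 0.13 ] ya -36.8 f [-8.967  2.942  5.086] open 0.149 q6 0.85
left phi 56.3 r 45.3 push 9.09 rad -2.53
time: 12.3
t 12.3 p [0.635 0.235 0.13 ] ya -38.3 f [-10.457   2.58    4.781] open 0.147 q6 0.87
left phi 54.9 r 45.2 push 10.04 rad -3.89
time: 12.4
t 12.4 p [0.636 0.234 0.13 ] ya -39.8 f [-8.981  3.401  4.63 ] open 0.154 q6 0.89
left phi 53.6 r 45.1 push 9.25 rad -2.6
```

```bash

python3 -m crank '[[1,0,0.12,0,0,0,1.5],[1,0,0.12,0,0,0,1.5]]' | head -1; sh m.sh left
python3 -m crank '[[1,0,0.12,0,0,0,1.5],[1,0,0.12,0,0,0,1.5]]' | head -1; sh m.sh left
```

```text
time: 12.6
t 12.6 p [0.637 0.232 0.13 ] ya -42.8 f [-9.765  3.679  4.431] open 0.145 q6 0.94
left phi 50.9 r 45.0 push 9.9 rad -3.3
time: 12.8
t 12.8 p [0.639 0.231 0.13 ] ya -45.8 f [-10.259   4.401   5.714] open 0.145 q6 0.99
left phi 48.1 r 44.9 push 10.58 rad -3.57
```

```bash

python3 -m crank '[[1,0,0.12,0,0,0,1.5],[1,0,0.12,0,0,0,1.5]]' | head -1; sh m.sh left
python3 -m crank '[[1,0,0.12,0,0,0,1.5]]' | head -1; sh m.sh left
python3 -m crank '[[1,0,0.12,0,0,0,1.5]]' | head -1; sh m.sh left
```

```text
time: 13.0
t 13.0 p [0.64  0.229 0.13 ] ya -48.8 f [-10.556   4.57    5.286] open 0.146 q6 1.04
left phi 45.4 r 44.8 push 10.73 rad -4.15
time: 13.1
t 13.1 p [0.641 0.229 0.13 ] ya -50.3 f [-9.943  4.652  5.763] open 0.151 q6 1.07
left phi 44.1 r 44.7 push 10.26 rad -3.9
time: 13.2
t 13.2 p [0.642 0.228 0.13 ] ya -51.8 f [-10.52    5.202   4.898] open 0.15 q6 1.09
left phi 42.8 r 44.7 push 10.96 rad -4.19
```

```bash

python3 -m crank '[[1,0.01,0.12,0,0,0,1.5],[1,0.01,0.12,0,0,0,1.5]]' | head -1; sh m.sh left
python3 -m crank '[[1,0.01,0.08,0,0,0,1]]' | head -1; sh m.sh left
python3 -m crank '[[1,0.01,0.08,0,0,0,1]]' | head -1; sh m.sh left
```

```text
time: 13.4
t 13.4 p [0.643 0.226 0.13 ] ya -54.8 f [-12.363   6.036   6.078] open 0.147 q6 1.14
left phi 40.0 r 44.6 push 12.57 rad -5.59
time: 13.5
t 13.5 p [0.643 0.226 0.13 ] ya -55.8 f [-11.894   5.862   6.562] open 0.147 q6 1.16
left phi 39.2 r 44.5 push 12.06 rad -5.52
time: 13.6
t 13.6 p [0.644 0.225 0.13 ] ya -56.8 f [-12.412   5.296   6.235] open 0.146 q6 1.17
left phi 38.3 r 44.5 push 11.85 rad -6.46
```

```bash

python3 -m crank '[[0,0,0,0,0,0,0],[0,0,0,0,0,0,0],[0,0,0,-2.5,0,0,0],[0,0,0,-3.5,0,0,0]]'; sh m.sh left; python3 - <<'E'
from h import *
plan((.5417,.0188,.178),0,8,0)
E
```

```text
time: 14.0
eef_pos: [0.6466, 0.2216, 0.1869]
tcp_rot: [0.958, 0.286, -0.002, -0.0]
contact_force: [-0.9, -0.8, 0.1]
opening: 0.502
t 14.0 p [0.647 0.222 0.187] ya -56.8 f [-0.87  -0.849  0.051] open 0.502 q6 1.17
left phi 32.5 r 44.8 push -0.25 rad -1.19
[[0, -2.49, 1.4, 0.12, -0.0, 0.0, -7.1], [0, -2.64, 1.09, 0.12, -0.0, 0.0, -7.1], [0, -2.75, 0.75, 0.12, -0.0, 0.0, -7.1], [0, -2.83, 0.4, 0.12, -0.0, 0.0, -7.1], [0, -2.85, 0.05, 0.12, -0.0, 0.0, -7.1]]
[[0, -2.84, -0.3, 0.12, -0.0, 0.0, -7.1], [0, -2.78, -0.65, 0.12, -0.0, 0.0, -7.1], [0, -2.68, -0.99, 0.13, -0.0, 0.0, -7.1]]
```

```bash

python3 -m crank '[[0,-2.5,1.4,0.1,0,0,-7.1],[0,-2.6,1.1,0.1,0,0,-7.1],[0,-2.8,0.8,0.1,0,0,-7.1],[0,-2.8,0.4,0.1,0,0,-7.1],[0,-2.8,0,0.1,0,0,-7.1]]' | head -1
python3 -m crank '[[0,-2.8,-0.3,0.1,0,0,-7.1],[0,-2.8,-0.6,0.1,0,0,-7.1],[0,-2.7,-1,0.1,0,0,-7.1],[0,0,0,0,0,0,0],[0,0,0,0,0,0,0]]';sh m.sh right
python3 - <<'E'
from h import *
plan((.5417,.0188,.13),0,4,0)
c=read_camera("scene"); cv2.imwrite("pics/s4.png",cv2.resize(c["color"][90:240,200:350,::-1],(600,600),interpolation=cv2.INTER_CUBIC))
E
```

```text
time: 14.5
time: 15.0
eef_pos: [0.5441, 0.019, 0.1819]
tcp_rot: [0.708, 0.706, 0.001, 0.001]
contact_force: [0.1, -0.3, 1.2]
opening: 0.504
t 15.0 p [0.544 0.019 0.182] ya -0.1 f [ 0.111 -0.347  1.166] open 0.504 q6 -0.15
right phi -86.9 r 44.5 push 0.09 rad 0.35
[[0, -0.01, -0.06, 1.3, 0.0, 0.0, -0.0], [0, -0.0, -0.06, 1.29, 0.0, 0.0, -0.0], [0, -0.01, -0.06, 1.3, 0.0, 0.0, -0.0], [0, -0.0, -0.07, 1.29, 0.0, 0.0, -0.0]]
```

View pics/s4.png

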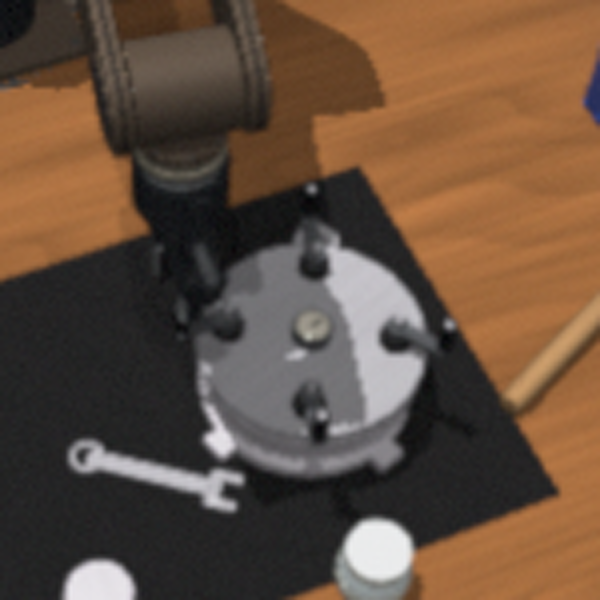

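The fingers (160,260)/(205,285) flank the right post (182,320); the other three handles have turned as intended.

```bash

python3 -m crank '[[0,0,-0.05,1.25,0,0,0],[0,0,-0.05,1.25,0,0,0],[0,0,-0.05,1.25,0,0,0],[0,0,-0.05,1.1,0,0,0],[0,0,0,0,0,0,0]]'
python3 -m crank '[[1,0,0,0,0,0,0],[1,0,0,0,0,0,0],[1,0,0,0,0,0,0],[1,0,0,0,0,0,0]]'; sh m.sh right
python3 -m crank '[[1,0.01,-0.24,0,0,0,3],[1,0.01,-0.24,0,0,0,3]]' | head -1; sh m.sh right
python3 -m crank '[[1,0.01,-0.24,0,0,0,3],[1,0.01,-0.24,0,0,0,3]]' | head -1; sh m.sh right
```

```text
time: 15.55
eef_pos: [0.5397, 0.0202, 0.1298]
tcp_rot: [0.707, 0.707, -0.002, -0.002]
contact_force: [0.3, 0.1, 0.1]
opening: 0.501
time: 15.95
eef_pos: [0.5415, 0.0196, 0.1334]
tcp_rot: [0.707, 0.707, -0.0, 0.0]
contact_force: [-2.2, 0.2, 2.7]
opening: 0.149
t 15.95 p [0.542 0.02  0.133] ya 0.0 f [-2.245  0.156  2.741] open 0.149 q6 -0.15
right phi -90.3 r 43.8 push -2.25 rad -0.14
time: 16.15
t 16.15 p [0.54  0.02  0.134] ya -6.1 f [ 9.439 -0.377 -5.656] open 0.147 q6 -0.05
right phi -92.3 r 43.7 push 9.45 rad -0.0
time: 16.35
t 16.35 p [0.535 0.02  0.134] ya -12.1 f [ 9.279 -2.609 -6.154] open 0.146 q6 0.06
right phi -98.2 r 43.8 push 9.56 rad 1.26
```

```bash

python3 -m crank '[[1,0.01,-0.24,0,0,0,3],[1,0.01,-0.24,0,0,0,3]]' | head -1; sh m.sh right
python3 -m crank '[[1,0.01,-0.24,0,0,0,3],[1,0.01,-0.24,0,0,0,3]]' | head -1; sh m.sh right
python3 -m crank '[[1,0.01,-0.24,0,0,0,3]]' | head -1; sh m.sh right
python3 -m crank '[[1,0.01,-0.24,0,0,0,3]]' | head -1; sh m.sh right
```

```text
time: 16.55
t 16.55 p [0.531 0.021 0.134] ya -18.1 f [ 7.564 -3.074 -5.578] open 0.145 q6 0.17
right phi -104.3 r 43.9 push 8.09 rad 1.1
time: 16.75
t 16.75 p [0.526 0.022 0.134] ya -24.1 f [ 7.784 -4.729 -6.226] open 0.147 q6 0.27
right phi -110.6 r 44.1 push 8.95 rad 1.69
time: 16.85
t 16.85 p [0.524 0.023 0.134] ya -27.1 f [ 6.783 -6.441 -5.7  ] open 0.145 q6 0.33
right phi -113.7 r 44.2 push 8.8 rad 3.17
time: 16.95
t 16.95 p [0.522 0.024 0.134] ya -30.1 f [ 7.339 -6.901 -4.7  ] open 0.149 q6 0.38
right phi -116.7 r 44.3 push 9.66 rad 2.86
```

```bash

python3 -m crank '[[1,0.01,-0.24,0,0,0,3]]' | head -1; sh m.sh right
python3 -m crank '[[1,0.01,-0.24,0,0,0,3]]' | head -1; sh m.sh right
python3 -m crank '[[1,0.01,-0.16,0,0,0,2]]' | head -1; sh m.sh right
python3 -m crank '[[1,0.01,-0.16,0,0,0,2]]' | head -1; sh m.sh right
```

```text
time: 17.05
t 17.05 p [0.52  0.025 0.134] ya -33.0 f [ 6.984 -7.846 -5.53 ] open 0.146 q6 0.43
right phi -119.7 r 44.4 push 9.95 rad 3.36
time: 17.15
t 17.15 p [0.518 0.026 0.134] ya -36.0 f [ 6.704 -9.635 -4.342] open 0.151 q6 0.49
right phi -122.7 r 44.5 push 10.84 rad 4.49
time: 17.25
t 17.25 p [0.516 0.027 0.134] ya -38.0 f [ 5.705 -9.522 -3.95 ] open 0.148 q6 0.53
right phi -124.7 r 44.5 push 10.11 rad 4.59
time: 17.35
t 17.35 p [0.515 0.028 0.134] ya -40.0 f [ 5.715 -9.938 -4.727] open 0.148 q6 0.56
right phi -126.5 r 44.6 push 10.51 rad 4.58
```

```bash

python3 -m crank '[[1,0.01,-0.12,0,0,0,1.5],[1,0.01,-0.12,0,0,0,1.5]]' | head -1; sh m.sh right
python3 -m crank '[[1,0.01,-0.12,0,0,0,1.5]]' | head -1; sh m.sh right
python3 -m crank '[[1,0.01,-0.08,0,0,0,1]]' | head -1; sh m.sh right
```

```text
time: 17.55
t 17.55 p [0.513 0.029 0.134] ya -42.9 f [  5.069 -11.263  -3.063] open 0.144 q6 0.62
right phi -129.4 r 44.7 push 11.07 rad 5.48
time: 17.65
t 17.65 p [0.512 0.03  0.134] ya -44.4 f [  4.427 -12.924  -3.402] open 0.144 q6 0.64
right phi -130.9 r 44.7 push 11.8 rad 6.88
time: 17.75
t 17.75 p [0.512 0.03  0.134] ya -45.4 f [  4.175 -13.72   -3.12 ] open 0.148 q6 0.66
right phi -131.9 r 44.8 push 12.26 rad 7.43
```

```bash

python3 -m crank '[[0,0,0,0,0,0,0],[0,0,0,0,0,0,0],[0,0,0,-2.5,0,0,0],[0,0,0,-3.5,0,0,0]]'; sh m.sh right; python3 - <<'E'
from h import *
plan((.466,.1795,.178),-109,8,0)
E
```

```text
time: 18.15
eef_pos: [0.5076, 0.0348, 0.1912]
tcp_rot: [0.925, 0.379, -0.002, -0.002]
contact_force: [0.2, 0.1, 0.0]
opening: 0.499
t 18.15 p [0.508 0.035 0.191] ya -45.4 f [0.245 0.104 0.05 ] open 0.499 q6 0.66
right phi -140.0 r 44.6 push 0.08 rad -0.25
[[0, 0.9, -1.65, 0.17, -0.0, 0.0, 7.9], [0, 0.66, -1.76, 0.17, -0.0, 0.0, 7.9], [0, 0.42, -1.84, 0.17, -0.0, 0.0, 7.9], [0, 0.16, -1.87, 0.17, -0.0, 0.0, 7.9], [0, -0.1, -1.88, 0.17, -0.0, 0.0, 7.9]]
[[0, -0.36, -1.85, 0.17, -0.0, 0.0, 7.9], [0, -0.61, -1.78, 0.17, -0.0, 0.0, 7.9], [0, -0.84, -1.68, 0.17, -0.0, 0.0, 7.9]]
```

```bash

python3 -m crank '[[0,0.9,-1.6,0.1,0,0,7.9],[0,0.7,-1.8,0.1,0,0,7.9],[0,0.4,-1.8,0.1,0,0,7.9],[0,0.2,-1.9,0.1,0,0,7.9],[0,-0.1,-1.9,0.1,0,0,7.9]]' | head -1
python3 -m crank '[[0,-0.4,-1.9,0.1,0,0,7.9],[0,-0.6,-1.8,0.1,0,0,7.9],[0,-0.8,-1.7,0.1,0,0,7.9],[0,0,0,0,0,0,0],[0,0,0,0,0,0,0]]';sh m.sh near
python3 - <<'E'
from h import *
plan((.466,.1795,.13),-109,4,0)
c=read_camera("scene"); cv2.imwrite("pics/s5.png",cv2.resize(c["color"][90:240,200:350,::-1],(600,600),interpolation=cv2.INTER_CUBIC))
E
```

```text
time: 18.65
time: 19.15
eef_pos: [0.4685, 0.1804, 0.1849]
tcp_rot: [0.987, -0.16, 0.0, -0.0]
contact_force: [0.1, -0.6, -0.3]
opening: 0.5
t 19.15 p [0.469 0.18  0.185] ya -108.4 f [ 0.128 -0.598 -0.268] open 0.5 q6 2.06
near phi 157.7 r 42.9 push 0.5 rad -0.35
[[0, -0.05, 0.04, 1.37, -0.0, -0.0, 0.1], [0, -0.05, 0.04, 1.37, -0.0, -0.0, 0.1], [0, -0.06, 0.04, 1.38, -0.0, -0.0, 0.1], [0, -0.05, 0.04, 1.37, -0.0, -0.0, 0.1]]
```

View pics/s5.png

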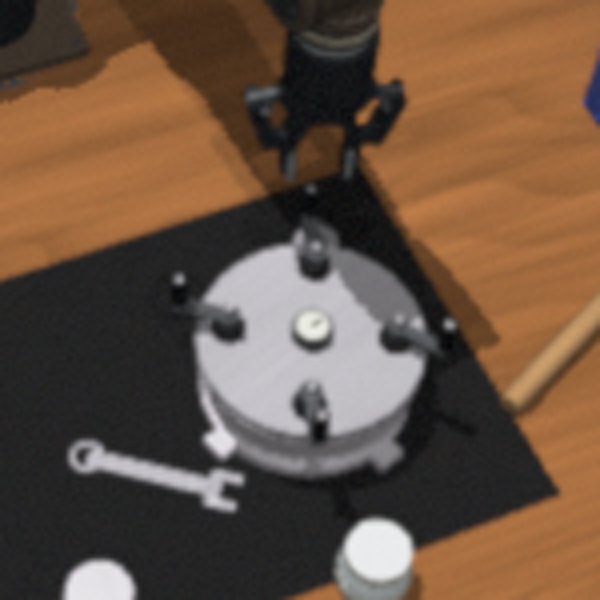

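The jaws (290,165)/(350,165) straddle the near post at (312,190), and all four handles stand where I left them. The second pass starts here.

```bash

python3 -m crank '[[0,-0.05,0.04,1.35,0,0,0],[0,-0.05,0.04,1.35,0,0,0],[0,-0.05,0.04,1.35,0,0,0],[0,-0.05,0.04,1.2,0,0,0],[0,0,0,0,0,0,0]]'
python3 -m crank '[[1,0,0,0,0,0,0],[1,0,0,0,0,0,0],[1,0,0,0,0,0,0],[1,0,0,0,0,0,0]]'; sh m.sh near
python3 -m crank '[[1,0.01,-0.24,0,0,0,3],[1,0.01,-0.24,0,0,0,3]]' | head -1; sh m.sh near
```

```text
time: 19.7
eef_pos: [0.4643, 0.1786, 0.1293]
tcp_rot: [0.987, -0.162, -0.003, 0.001]
contact_force: [-1.3, 0.2, -0.7]
opening: 0.499
time: 20.1
eef_pos: [0.4665, 0.1788, 0.133]
tcp_rot: [0.987, -0.162, 0.001, 0.0]
contact_force: [-0.8, -4.1, 1.8]
opening: 0.149
t 20.1 p [0.467 0.179 0.133] ya -108.6 f [-0.812 -4.068  1.758] open 0.149 q6 2.06
near phi 160.6 r 44.2 push 4.11 rad -0.58
time: 20.3
t 20.3 p [0.467 0.181 0.133] ya -114.6 f [ -5.092 -11.41    5.138] open 0.148 q6 2.18
near phi 157.3 r 44.4 push 12.49 rad 0.29
```

```bash

python3 -m crank '[[1,0.01,-0.24,0,0,0,3],[1,0.01,-0.24,0,0,0,3]]' | head -1; sh m.sh near
python3 -m crank '[[1,0.01,-0.16,0,0,0,2]]' | head -1; sh m.sh near
python3 -m crank '[[1,0.01,-0.16,0,0,0,2]]' | head -1; sh m.sh near
python3 -m crank '[[1,0.01,-0.12,0,0,0,1.5]]' | head -1; sh m.sh near
```

```text
time: 20.5
t 20.5 p [0.469 0.185 0.133] ya -120.7 f [ -7.29  -12.058   7.385] open 0.148 q6 2.29
near phi 151.7 r 44.6 push 14.07 rad 0.69
time: 20.6
t 20.6 p [0.47  0.187 0.133] ya -122.6 f [ -8.23  -12.119   7.818] open 0.147 q6 2.32
near phi 149.7 r 44.6 push 14.62 rad 0.99
time: 20.7
t 20.7 p [0.47  0.188 0.133] ya -124.6 f [ -9.203 -11.842   8.936] open 0.148 q6 2.36
near phi 147.9 r 44.7 push 14.92 rad 1.5
time: 20.8
t 20.8 p [0.471 0.189 0.133] ya -126.1 f [ -8.598 -10.793   8.833] open 0.148 q6 2.39
near phi 146.4 r 44.7 push 13.75 rad 1.2
```

```bash

python3 -m crank '[[1,0.01,-0.12,0,0,0,1.5],[1,0.01,-0.12,0,0,0,1.5]]' | head -1; sh m.sh near
python3 -m crank '[[1,0.01,-0.08,0,0,0,1]]' | head -1; sh m.sh near
```

```text
time: 21.0
t 21.0 p [0.472 0.191 0.133] ya -129.1 f [-11.13  -10.177   9.037] open 0.146 q6 2.44
near phi 143.6 r 44.8 push 14.79 rad 2.92
time: 21.1
t 21.1 p [0.473 0.191 0.133] ya -130.1 f [-10.067 -10.349   9.241] open 0.149 q6 2.46
near phi 142.7 r 44.8 push 14.33 rad 1.73
```

```bash

python3 -m crank '[[1,0.01,-0.12,0,0,0,1.5]]' | head -1; sh m.sh near
python3 -m crank '[[0,0,0,0,0,0,0],[0,0,0,0,0,0,0],[0,0,0,-2.5,0,0,0],[0,0,0,-3.5,0,0,0]]'; sh m.sh near; python3 - <<'E'
from h import *
plan((.686,.0855,.178),-105,6,0)
E
```

```text
time: 21.2
t 21.2 p [0.473 0.192 0.133] ya -131.6 f [-11.395  -9.929  10.647] open 0.142 q6 2.49
near phi 141.2 r 44.9 push 14.88 rad 2.67
time: 21.6
eef_pos: [0.4746, 0.1947, 0.1908]
tcp_rot: [0.935, -0.356, -0.002, 0.001]
contact_force: [-0.3, -0.4, 0.4]
opening: 0.498
t 21.6 p [0.475 0.195 0.191] ya -131.7 f [-0.31  -0.366  0.417] open 0.498 q6 2.49
near phi 137.6 r 45.5 push 0.48 rad -0.02
[[0, 3.84, -0.98, 0.2, 0.0, 0.0, -4.4], [0, 3.91, -0.68, 0.2, 0.0, 0.0, -4.4], [0, 3.95, -0.38, 0.2, 0.0, 0.0, -4.4], [0, 3.96, -0.08, 0.2, 0.0, 0.0, -4.4], [0, 3.96, 0.22, 0.19, 0.0, 0.0, -4.4]]
[[0, 3.93, 0.53, 0.2, 0.0, 0.0, -4.4]]
```

```bash

python3 -m crank '[[0,3.8,-1,0.2,0,0,-4.4],[0,3.9,-0.7,0.2,0,0,-4.4],[0,3.9,-0.4,0.2,0,0,-4.4],[0,3.9,-0.1,0.2,0,0,-4.4],[0,3.9,0.2,0.2,0,0,-4.4]]' | head -1
python3 -m crank '[[0,3.9,0.5,0.2,0,0,-4.4],[0,0,0,0,0,0,0],[0,0,0,0,0,0,0]]';sh m.sh far
python3 - <<'E'
from h import *
plan((.686,.0855,.13),-105,4,0)
c=read_camera("scene"); cv2.imwrite("pics/s6.png",cv2.resize(c["color"][90:240,200:350,::-1],(600,600),interpolation=cv2.INTER_CUBIC))
E
```

```text
time: 22.1
time: 22.4
eef_pos: [0.6862, 0.0876, 0.1796]
tcp_rot: [0.991, -0.133, -0.0, -0.0]
contact_force: [-0.0, -0.0, 0.3]
opening: 0.498
t 22.4 p [0.686 0.088 0.18 ] ya -105.3 f [-0.008 -0.008  0.254] open 0.498 q6 1.82
far phi -12.0 r 44.8 push -0.01 rad -0.01
[[0, 0.01, 0.05, 1.24, -0.0, 0.0, -0.1], [0, 0.01, 0.05, 1.24, -0.0, 0.0, -0.1], [0, 0.01, 0.06, 1.24, -0.0, 0.0, -0.1], [0, 0.01, 0.05, 1.24, -0.0, 0.0, -0.1]]
```

View pics/s6.png

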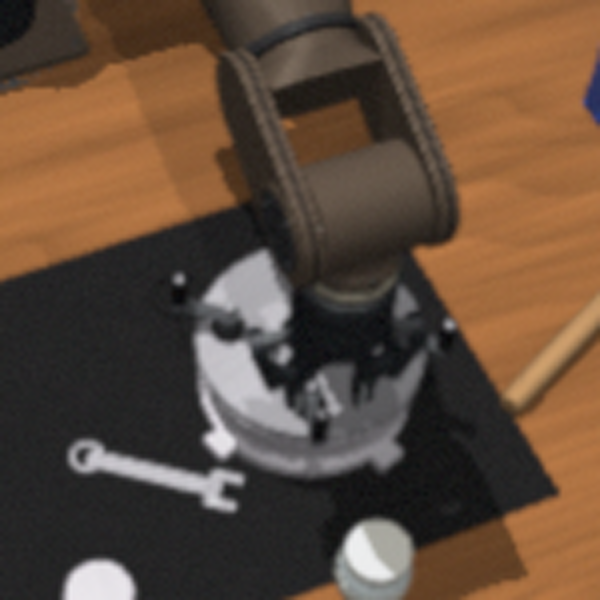

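The fingers (290,395)/(355,385) straddle the far post (320,420).

```bash

python3 -m crank '[[0,0,0.03,1.25,0,0,0],[0,0,0.03,1.25,0,0,0],[0,0,0.03,1.25,0,0,0],[0,0,0.03,1.1,0,0,0],[0,0,0,0,0,0,0]]'
python3 -m crank '[[1,0,0,0,0,0,0],[1,0,0,0,0,0,0],[1,0,0,0,0,0,0],[1,0,0,0,0,0,0]]'; sh m.sh far
python3 -m crank '[[1,-0.01,0.24,0,0,0,3],[1,-0.01,0.24,0,0,0,3]]' | head -1; sh m.sh far
python3 -m crank '[[1,-0.01,0.24,0,0,0,3],[1,-0.01,0.24,0,0,0,3]]' | head -1; sh m.sh far
```

```text
time: 22.95
eef_pos: [0.6836, 0.0867, 0.1284]
tcp_rot: [0.991, -0.133, -0.003, 0.0]
contact_force: [-0.7, 0.1, -0.8]
opening: 0.496
time: 23.35
eef_pos: [0.686, 0.0863, 0.1327]
tcp_rot: [0.991, -0.133, 0.001, 0.0]
contact_force: [0.9, -0.4, 0.6]
opening: 0.146
t 23.35 p [0.686 0.086 0.133] ya -105.3 f [ 0.948 -0.418  0.579] open 0.146 q6 1.82
far phi -13.7 r 44.9 push -0.18 rad 1.02
time: 23.55
t 23.55 p [0.686 0.085 0.133] ya -111.5 f [ 5.196 10.532 -2.037] open 0.147 q6 1.92
far phi -15.0 r 44.8 push 11.52 rad 2.3
time: 23.75
t 23.75 p [0.684 0.082 0.133] ya -117.4 f [ 6.921 10.918 -2.018] open 0.149 q6 2.01
far phi -19.7 r 44.5 push 12.61 rad 2.83
```

```bash

python3 -m crank '[[1,-0.01,0.24,0,0,0,3],[1,-0.01,0.24,0,0,0,3]]' | head -1; sh m.sh far
python3 -m crank '[[1,-0.01,0.24,0,0,0,3]]' | head -1; sh m.sh far
python3 -m crank '[[1,-0.01,0.16,0,0,0,2]]' | head -1; sh m.sh far
```

```text
time: 23.95
t 23.95 p [0.682 0.078 0.133] ya -123.4 f [ 9.072 11.58  -3.547] open 0.147 q6 2.11
far phi -25.5 r 44.3 push 14.36 rad 3.2
time: 24.05
t 24.05 p [0.681 0.076 0.133] ya -126.4 f [ 8.661 11.126 -3.85 ] open 0.148 q6 2.16
far phi -28.5 r 44.2 push 13.91 rad 2.29
time: 24.15
t 24.15 p [0.68  0.075 0.133] ya -128.4 f [10.283 11.318 -4.358] open 0.147 q6 2.2
far phi -30.5 r 44.1 push 14.97 rad 3.11
```

```bash

python3 -m crank '[[1,-0.01,0.12,0,0,0,1.5]]' | head -1; sh m.sh far
python3 -m crank '[[1,-0.01,0.12,0,0,0,1.5]]' | head -1; sh m.sh far
```

```text
time: 24.25
t 24.25 p [0.68  0.074 0.133] ya -129.9 f [10.198 10.396 -5.624] open 0.148 q6 2.22
far phi -32.0 r 44.0 push 14.22 rad 3.13
time: 24.35
t 24.35 p [0.679 0.073 0.133] ya -131.4 f [ 9.34  11.238 -5.54 ] open 0.146 q6 2.24
far phi -33.4 r 44.0 push 14.52 rad 1.61
```

```bash

python3 -m crank '[[1,-0.01,0.12,0,0,0,1.5]]' | head -1; sh m.sh far
python3 -m crank '[[0,0,0,0,0,0,0],[0,0,0,0,0,0,0],[0,0,0,-2.5,0,0,0],[0,0,0,-3.5,0,0,0]]'; sh m.sh far; python3 - <<'E'
from h import *
plan((.644,.2255,.178),-52,10,0)
E
```

```text
time: 24.45
t 24.45 p [0.678 0.072 0.133] ya -132.9 f [11.904 10.453 -6.255] open 0.146 q6 2.27
far phi -34.9 r 43.9 push 15.38 rad 3.79
time: 24.85
eef_pos: [0.6725, 0.0675, 0.1893]
tcp_rot: [0.931, -0.365, -0.003, 0.001]
contact_force: [1.0, 0.3, 0.4]
opening: 0.501
t 24.85 p [0.673 0.067 0.189] ya -132.8 f [0.978 0.284 0.432] open 0.501 q6 2.27
far phi -44.3 r 42.2 push 0.89 rad 0.5
[[0, -1.28, -0.97, 0.12, 0.0, 0.0, -8.1], [0, -1.13, -1.14, 0.11, 0.0, 0.0, -8.1], [0, -0.96, -1.29, 0.12, 0.0, 0.0, -8.1], [0, -0.77, -1.41, 0.11, 0.0, 0.0, -8.1], [0, -0.57, -1.5, 0.12, 0.0, 0.0, -8.1]]
[[0, -0.35, -1.57, 0.11, 0.0, 0.0, -8.1], [0, -0.12, -1.6, 0.12, 0.0, 0.0, -8.1], [0, 0.1, -1.6, 0.11, 0.0, 0.0, -8.1], [0, 0.33, -1.57, 0.12, 0.0, 0.0, -8.1], [0, 0.55, -1.51, 0.11, 0.0, 0.0, -8.1]]
```

```bash

python3 -m crank '[[0,-1.3,-1,0.1,0,0,-8.1],[0,-1.1,-1.1,0.1,0,0,-8.1],[0,-1,-1.3,0.1,0,0,-8.1],[0,-0.8,-1.4,0.1,0,0,-8.1],[0,-0.6,-1.5,0.1,0,0,-8.1]]' | head -1
python3 -m crank '[[0,-0.4,-1.6,0.1,0,0,-8.1],[0,-0.1,-1.6,0.1,0,0,-8.1],[0,0.1,-1.6,0.1,0,0,-8.1],[0,0.3,-1.6,0.1,0,0,-8.1],[0,0.6,-1.5,0.1,0,0,-8.1]]' | head -1
python3 -m crank '[[0,0,0,0,0,0,0],[0,0,0,0,0,0,0]]';sh m.sh left
python3 - <<'E'
from h import *
plan((.644,.2255,.13),-52,4,0)
c=read_camera("scene"); cv2.imwrite("pics/s7.png",cv2.resize(c["color"][90:240,200:350,::-1],(600,600),interpolation=cv2.INTER_CUBIC))
E
```

```text
time: 25.35
time: 25.85
time: 26.05
eef_pos: [0.6449, 0.2263, 0.1819]
tcp_rot: [0.945, 0.326, -0.0, 0.0]
contact_force: [0.4, -0.0, 0.0]
opening: 0.5
t 26.05 p [0.645 0.226 0.182] ya -51.9 f [ 0.376 -0.033  0.008] open 0.5 q6 1.1
left phi 38.5 r 46.1 push -0.26 rad 0.27
[[0, -0.03, 0.0, 1.3, 0.0, 0.0, 0.0], [0, -0.03, 0.0, 1.3, 0.0, 0.0, 0.0], [0, -0.03, 0.0, 1.29, 0.0, 0.0, 0.0], [0, -0.03, 0.0, 1.3, 0.0, 0.0, 0.0]]
```

View pics/s7.png

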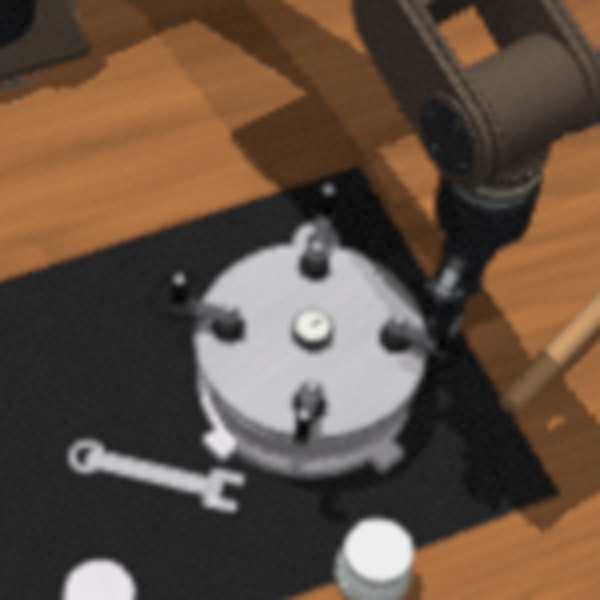

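The left post (447,325) is hidden by the gripper, which hovers over its recorded position. I descend there and watch the force.

```bash

python3 -m crank '[[0,0,0,1.25,0,0,0],[0,0,0,1.25,0,0,0],[0,0,0,1.25,0,0,0],[0,0,0,1.1,0,0,0],[0,0,0,0,0,0,0]]'
python3 -m crank '[[1,0,0,0,0,0,0],[1,0,0,0,0,0,0],[1,0,0,0,0,0,0],[1,0,0,0,0,0,0]]'; sh m.sh left
python3 -m crank '[[1,-0.01,0.24,0,0,0,3],[1,-0.01,0.24,0,0,0,3]]' | head -1; sh m.sh left
python3 -m crank '[[1,-0.01,0.24,0,0,0,3],[1,-0.01,0.24,0,0,0,3]]' | head -1; sh m.sh left
```

```text
time: 26.6
eef_pos: [0.6432, 0.2262, 0.1297]
tcp_rot: [0.945, 0.327, -0.003, -0.0]
contact_force: [0.3, 0.4, 0.4]
opening: 0.498
time: 27.0
eef_pos: [0.6454, 0.2269, 0.1342]
tcp_rot: [0.945, 0.328, 0.001, 0.0]
contact_force: [-0.9, 0.1, 0.6]
opening: 0.146
t 27.0 p [0.645 0.227 0.134] ya -51.8 f [-0.884  0.112  0.641] open 0.146 q6 1.09
left phi 38.8 r 46.8 push 0.64 rad -0.62
time: 27.2
t 27.2 p [0.646 0.226 0.134] ya -57.9 f [-5.731 10.105  2.722] open 0.144 q6 1.19
left phi 37.5 r 46.8 push 11.51 rad 1.6
time: 27.4
t 27.4 p [0.648 0.223 0.134] ya -63.9 f [-6.151 10.803  3.213] open 0.149 q6 1.29
left phi 32.9 r 46.6 push 12.41 rad 0.71
```

```bash

python3 -m crank '[[1,-0.01,0.24,0,0,0,3],[1,-0.01,0.24,0,0,0,3]]' | head -1; sh m.sh left
python3 -m crank '[[1,-0.01,0.24,0,0,0,3]]' | head -1; sh m.sh left
python3 -m crank '[[1,-0.01,0.16,0,0,0,2]]' | head -1; sh m.sh left
python3 -m crank '[[1,-0.01,0.16,0,0,0,2]]' | head -1; sh m.sh left
```

```text
time: 27.6
t 27.6 p [0.65  0.219 0.134] ya -69.9 f [-4.29  12.03   1.616] open 0.147 q6 1.39
left phi 27.6 r 46.3 push 12.65 rad 1.78
time: 27.7
t 27.7 p [0.651 0.217 0.134] ya -72.9 f [-4.15  12.625  1.65 ] open 0.149 q6 1.44
left phi 24.9 r 46.1 push 13.2 rad 1.55
time: 27.8
t 27.8 p [0.651 0.216 0.134] ya -74.9 f [-4.196 13.563  1.483] open 0.147 q6 1.47
left phi 23.0 r 46.0 push 14.12 rad 1.44
time: 27.9
t 27.9 p [0.652 0.214 0.134] ya -76.9 f [-2.742 14.263  1.401] open 0.15 q6 1.5
left phi 21.3 r 45.9 push 14.28 rad 2.63
```

```bash

python3 -m crank '[[1,-0.01,0.12,0,0,0,1.5]]' | head -1; sh m.sh left
python3 -m crank '[[1,-0.01,0.12,0,0,0,1.5]]' | head -1; sh m.sh left
```

```text
time: 28.0
t 28.0 p [0.652 0.213 0.134] ya -78.4 f [-2.576 13.667  0.693] open 0.146 q6 1.53
left phi 19.9 r 45.8 push 13.73 rad 2.23
time: 28.1
t 28.1 p [0.652 0.212 0.134] ya -79.9 f [-2.344 13.856  0.734] open 0.148 q6 1.55
left phi 18.6 r 45.7 push 13.88 rad 2.19
```

```bash

python3 -m crank '[[1,0,0.12,0,0,0,1.5]]' | head -1; sh m.sh left
python3 -m crank '[[1,0,0.12,0,0,0,1.5]]' | head -1; sh m.sh left
```

```text
time: 28.2
t 28.2 p [0.653 0.211 0.134] ya -81.4 f [-2.605 15.587  1.29 ] open 0.148 q6 1.58
left phi 17.2 r 45.7 push 15.66 rad 2.13
time: 28.3
t 28.3 p [0.653 0.21  0.134] ya -82.9 f [-3.011 14.643  1.189] open 0.146 q6 1.6
left phi 15.9 r 45.6 push 14.91 rad 1.11
```

```bash

python3 -m crank '[[0,0,0,0,0,0,0],[0,0,0,0,0,0,0],[0,0,0,-2.5,0,0,0],[0,0,0,-3.5,0,0,0]]'; sh m.sh left; python3 - <<'E'
from h import *
plan((.5115,.0305,.178),-43,7,0)
E
```

```text
time: 28.7
eef_pos: [0.6525, 0.2028, 0.1909]
tcp_rot: [0.998, 0.063, -0.003, 0.001]
contact_force: [0.3, 0.4, 1.0]
opening: 0.498
t 28.7 p [0.653 0.203 0.191] ya -82.8 f [0.32  0.435 0.957] open 0.498 q6 1.6
left phi 6.9 r 43.9 push 0.39 rad 0.37
[[0, -2.31, 2.19, 0.2, -0.0, 0.1, -5.7], [0, -2.51, 1.95, 0.2, -0.0, 0.1, -5.7], [0, -2.69, 1.69, 0.19, -0.0, 0.1, -5.7], [0, -2.85, 1.41, 0.19, -0.0, 0.1, -5.7], [0, -2.98, 1.12, 0.18, -0.0, 0.1, -5.7]]
[[0, -3.07, 0.83, 0.17, -0.0, 0.1, -5.7], [0, -3.14, 0.51, 0.17, -0.0, 0.1, -5.7]]
```

```bash

python3 -m crank '[[0,-2.3,2.2,0.1,0,0,-5.7],[0,-2.5,2,0.1,0,0,-5.7],[0,-2.7,1.7,0.1,0,0,-5.7],[0,-2.8,1.4,0.1,0,0,-5.7],[0,-3,1.1,0.1,0,0,-5.7]]' | head -1
python3 -m crank '[[0,-3.1,0.8,0.1,0,0,-5.7],[0,-3.1,0.5,0.1,0,0,-5.7],[0,0,0,0,0,0,0],[0,0,0,0,0,0,0]]';sh m.sh right
python3 - <<'E'
from h import *
plan((.5115,.0305,.13),-43,4,0)
c=read_camera("scene"); cv2.imwrite("pics/s8.png",cv2.resize(c["color"][90:240,200:350,::-1],(600,600),interpolation=cv2.INTER_CUBIC))
E
```

```text
time: 29.2
time: 29.6
eef_pos: [0.5135, 0.0308, 0.1869]
tcp_rot: [0.917, 0.399, 0.001, 0.0]
contact_force: [0.1, -0.8, -0.4]
opening: 0.502
t 29.6 p [0.513 0.031 0.187] ya -43.0 f [ 0.148 -0.821 -0.369] open 0.502 q6 0.61
right phi -130.8 r 43.2 push 0.65 rad 0.52
[[0, -0.04, -0.03, 1.42, 0.0, -0.0, -0.0], [0, -0.04, -0.03, 1.42, 0.0, -0.0, -0.0], [0, -0.04, -0.04, 1.42, 0.0, -0.0, -0.0], [0, -0.04, -0.03, 1.43, 0.0, -0.0, -0.0]]
```

View pics/s8.png

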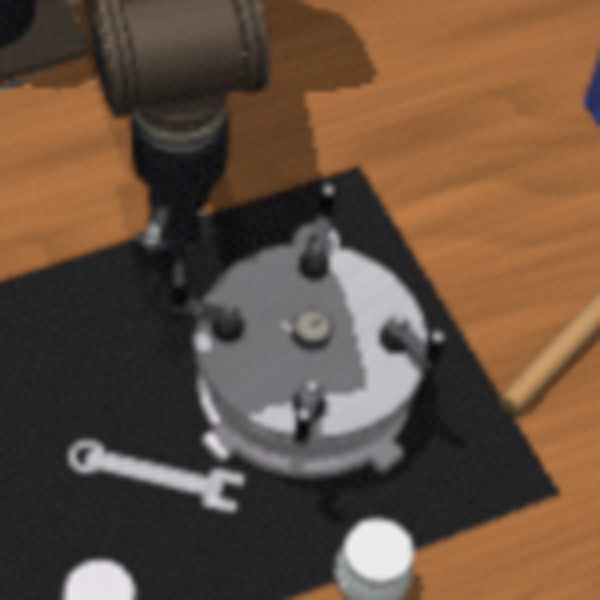

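The gripper is over the right post (around (180,285)); the left post now shows at (437,340).

```bash

python3 -m crank '[[0,-0.02,0,1.4,0,0,0],[0,-0.02,0,1.4,0,0,0],[0,-0.02,0,1.4,0,0,0],[0,-0.02,0,1.2,0,0,0],[0,0,0,0,0,0,0]]'
python3 -m crank '[[1,0,0,0,0,0,0],[1,0,0,0,0,0,0],[1,0,0,0,0,0,0],[1,0,0,0,0,0,0]]'; sh m.sh right
python3 -m crank '[[1,0.01,-0.24,0,0,0,3],[1,0.01,-0.24,0,0,0,3]]' | head -1; sh m.sh right
python3 -m crank '[[1,0.01,-0.24,0,0,0,3],[1,0.01,-0.24,0,0,0,3]]' | head -1; sh m.sh right
```

```text
time: 30.15
eef_pos: [0.5109, 0.0315, 0.1291]
tcp_rot: [0.916, 0.4, -0.003, -0.002]
contact_force: [-0.9, -0.1, -0.8]
opening: 0.497
time: 30.55
eef_pos: [0.5133, 0.0309, 0.133]
tcp_rot: [0.917, 0.4, 0.001, 0.001]
contact_force: [0.8, -0.4, 0.4]
opening: 0.148
t 30.55 p [0.513 0.031 0.133] ya -42.9 f [ 0.794 -0.435  0.405] open 0.148 q6 0.61
right phi -131.1 r 43.2 push 0.88 rad -0.19
time: 30.75
t 30.75 p [0.512 0.032 0.133] ya -48.9 f [ 7.521 -9.365 -5.338] open 0.151 q6 0.72
right phi -133.3 r 43.1 push 11.9 rad 1.67
time: 30.95
t 30.95 p [0.509 0.035 0.133] ya -54.9 f [  6.499 -12.086  -5.055] open 0.147 q6 0.84
right phi -138.9 r 43.3 push 13.38 rad 3.05
```

```bash

python3 -m crank '[[1,0.01,-0.24,0,0,0,3],[1,0.01,-0.24,0,0,0,3]]' | head -1; sh m.sh right
python3 -m crank '[[1,0,-0.16,0,0,0,2]]' | head -1; sh m.sh right
python3 -m crank '[[1,0,-0.12,0,0,0,1.5]]' | head -1; sh m.sh right
```

```text
time: 31.15
t 31.15 p [0.506 0.038 0.133] ya -60.9 f [  5.046 -14.997  -2.406] open 0.146 q6 0.95
right phi -144.8 r 43.5 push 15.17 rad 4.52
time: 31.25
t 31.25 p [0.505 0.04  0.133] ya -62.8 f [  4.599 -15.012  -3.024] open 0.146 q6 0.98
right phi -146.9 r 43.6 push 15.09 rad 4.35
time: 31.35
t 31.35 p [0.505 0.041 0.133] ya -64.3 f [  3.384 -15.498  -2.949] open 0.151 q6 1.01
right phi -148.3 r 43.7 push 14.97 rad 5.26
```

```bash

python3 -m crank '[[1,0,-0.12,0,0,0,1.5]]' | head -1; sh m.sh right
python3 -m crank '[[0,0,0,0,0,0,0],[0,0,0,0,0,0,0],[0,0,0,-2.5,0,0,0],[0,0,0,-4,0,0,0],[0,-2,2,-5,0,0,0]]'; python3 -m crank '[[0,-3,3,-2,0,0,0],[0,-3,3,0,0,0,0],[0,-3,3,0,0,0,0],[0,0,0,0,0,0,0]]'; sh m.sh right
python3 - <<'E'
from h import *
for n,k in (("scene",(90,240,200,350)),("top",(130,270,145,285))):
    c=read_camera(n); a=k; cv2.imwrite(f"pics/{n}9.png",cv2.resize(c["color"][a[0]:a[1],a[2]:a[3],::-1],(500,500),interpolation=cv2.INTER_CUBIC)); cv2.imwrite(f"pics/{n}9f.png",c["color"][:,:,::-1])
E
```

```text
time: 31.45
t 31.45 p [0.504 0.041 0.133] ya -65.8 f [  2.458 -14.874  -2.105] open 0.149 q6 1.04
right phi -149.8 r 43.7 push 14.09 rad 5.36
time: 31.95
eef_pos: [0.4928, 0.0247, 0.2412]
tcp_rot: [0.978, 0.211, -0.001, -0.001]
contact_force: [1.4, 0.1, -0.1]
opening: 0.505
time: 32.35
eef_pos: [0.447, -0.099, 0.2615]
tcp_rot: [0.978, 0.207, 0.0, 0.001]
contact_force: [-0.4, 0.9, 0.3]
opening: 0.498
t 32.35 p [ 0.447 -0.099  0.262] ya -66.1 f [-0.43   0.903  0.261] open 0.498 q6 0.71
right phi -120.3 r 188.0 push -0.83 rad -0.56
```

View pics/top9f.png

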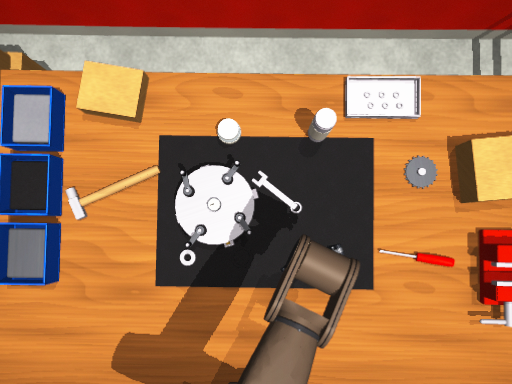

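View pics/scene9.png

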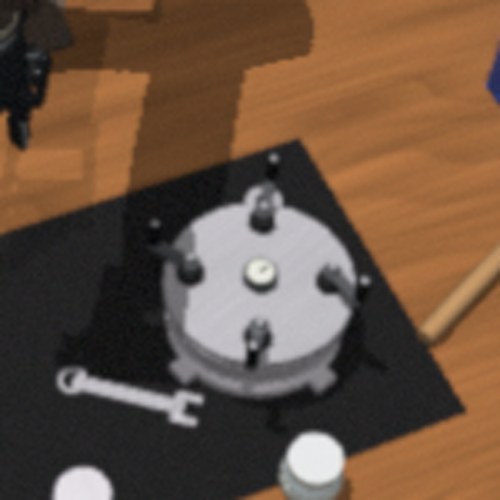

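The handles stand at their final angles, the bystanders have not moved, and the arm is clear. I'm handing the job in.

```bash
python3 -c "
from plant import *
print(sign_off()); print(get_state()['time'])"
```

```text
the job is handed in; nothing more can be done
None
the job is handed in; nothing more can be done
```

All four handles are tightened in two crisscross passes (near, far, left, right), and the job was handed in at about 32.5 s of the 72 s allowed.

| Handle | First pass: last push readings (N) | Second pass: last push readings (N) | Estimated turn past the seal (rad) |
|---|---|---|---|
| Near | 10.4–11.8 | 14.3–14.9 | 0.65 |
| Far | 10.3–12.7 | 14.2–15.4 | 0.6–0.65 |
| Left | 11.9–12.6 | 14.9–15.7 | about 0.65 |
| Right | 11.1–12.3 | 14.1–15.2 | 0.6 |

- **Targets:** the light bite was 12 N, and proper tightness is 15.4 N or 0.6 rad. No push reading went above 15.7 N, so every handle stayed well under the 19 N / 0.92 rad that crushes the seal.
- **Uncertainty:** the push readings scatter by about 0.5 to 1 N, so I set the final positions from push and angle together. Most final pushes read slightly under 15.4 N. The left handle's meeting point was the least certain, somewhere between 52 and 56 degrees on its circle.
- **Last check:** the gripper is open and clear of the pot. By eye, the bystanders in view are where they were; the seal ring was not discernible in the last top picture, where the arm's shadow falls.

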